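# Salt and pepper out of the catch-door cupboard

### The arm

A 6-joint arm with a two-finger parallel gripper is mounted at the origin on a cart in front of the work surface, level with it; the furniture and walls round the work are solid. World frame = base frame: x ahead of the robot, y to its left, z up, the work surface at z = 0. Lengths are in m, angles in rad, forces in N, time in s.
With the tool pointing down it reaches from about 0.375 to 0.975 m from the base axis. Payload 3.8 kg.
Tool frame: the origin (TCP) lies midway between the tips of the shut fingers; the grasp point (between the pads) lies 19 mm behind it; z points along the fingers, y is the direction in which the jaws open and shut (so a half turn about z gives the same grasp; the last joint's range is limited). The gripper opens to 85 mm and grips with 20 to 120 N. Pads are 22 mm wide; open, the fingers measure 114 mm over their backs; the gripper's body (76 mm by 85 mm) begins 54 mm behind the grasp point. The pads swing forward as they close: fully open they stand 13 mm farther back than shut.
Start: joints at [-1.265, 0.264, 1.604, -0, 1.274, -0.037], TCP at [0.227, -0.636, 0.196] pointing down, gripper open.
Joint ranges: [-2.63, 2.63], [-0.94, 2.18], [0.31, 2.57], [-1.31, 4.45], [0, 2.66], [-2.55, 2.55]. Speed limits (rad/s): [2.57, 2.57, 3.14, 3.14, 3.14, 3.14].

### API

Orientations are given as a rotation vector (axis times angle).
In Python, from workcell import bot gives the robot as it stands.
- The arm moves only by the tool drive_tool, never from a script. Its argument "steps" is a list of rows, each a list of 2 entries, a list of its own where there are three numbers: the shift along the tool's x, y, z in mm, then the turn about the tool's z in degrees. In form: [[[dx, dy, dz], twist], ...]. A call has 1 to 8 rows; each row shifts and turns the commanded pose from where the row before left it, along the tool's axes as they then stand; what a row does not reach is not made up. A row lasts 1/12 s, in which the tool goes at most 41.7 mm and 7.16 degrees, less where a joint would pass 70% of its speed; a pose out of reach is approached as far as the arm can. A call is refused whole if a number of a shift passes 41.7 or a number of a turn 7.16, either way. A call with a gripper value outside its range is refused whole. "jaw" is the opening, from 0 (shut) to 1 (fully open), set as the call begins (left out, the last holds). The fingers move at their own pace and stop on an object; "force" is the grip in N (left out, the last holds). Time passes only in rows, so rows that do not move let the fingers close. It gives the time, the measured TCP pose, the force and the opening at its end, in the units of the state.
- bot.read_state(): the state, without advancing time (a new reading comes with each control period).
- bot.read_camera(name): name is "scene" or "top"; returns the picture (384x512x3 uint8, red, green, blue); there is no depth.
- bot.camera_info(name): a dict with "fx", "fy", "cx", "cy" (pixels), "position" and "attitude" of the camera in the world. Camera axes: x right, y down, z forward; pixel columns grow to the right and rows downward; lengths in m; the calibration is good to about 2 mm. A picture is of the moment at which its call begins. camera_info takes no time and is no camera call.
- bot.finish_job(): hands the job in, once; it reports no verdict.
The state is a dict: "time": time; "q": joint angles; "joint_vel": joint speeds; "joint_torque": joint torques, N m; "tool_pos": TCP position; "tcp_rot": TCP orientation; "wrist_force": force on the tool from outside, world axes, zero at the start; "torque": the same for the moment, N m; "width": opening from 0.0 (shut) to 1.0 (fully open).
Only numpy, scipy, OpenCV 4.12 (cv2) and the standard library are available. Lean on these libraries where they do the work, as an engineer would, in place of code of your own. Each camera call takes 0.05 s, during which the arm holds its last target.

### The job

Pull the little cupboard's door wide open past its roller catch, and slide the wooden salt-and-pepper caddy out by its front post until no part of it is under the cupboard's roof, then let go of it there on the ledge. Take it again by its middle handle, lift it over and set it down flat inside the serving tray with both shakers still standing in it, then push the cupboard's door until its catch snaps fully shut. Leave the other things on the worktop where they are.

Things in the scene. Friction and masses are not known exactly. Their poses are not given: they have to be found in the camera images.
- cupboard: Small wooden cupboard fixed on the worktop, 325 deep (x) x 174 wide (y) x 147 mm high. Origin: on the worktop, mid-width, under the inner face of the shut door; x points into it, z up. Inside: 150 wide (y -0.075..0.075), 205 deep, floor at z 0.020, side walls 147 high back from the door line. A wall shelf hangs overhead: underside 568 mm up, from world x 0.60 back. A small sprung roller sits low on the right wall (x 0.016, z 0.045).
- ledge (a point): Centre of the ledge's top, 20 mm above the worktop: the cupboard's base sticks out 110 mm (and full width) in front of the door line as a landing, level with the floor inside. The door swings above it. Axes as the cupboard's.
- roof_edge (a point): Middle of the roof's front edge, on its top face (147 mm above the worktop). The roof is 12 mm thick (underside 135 mm up) and set back 80 mm behind the shut door's inner face; between door and roof the cupboard is open upward.
- door (a joint): Door angle (rad): 0 shut, grows as the free right (-y) edge swings toward the robot and round to the left, to 2.0. Upright hinge at the left (+y) edge with 0.05 Nm friction: the door stays where left. The roller catch acts below 0.1 (under about 0.05 it draws the door shut); passing it takes 6 to 8 N at the handle either way. Panel 174 x 14 x 125 mm, top 147 mm above the worktop.
- door_handle (a point): Grip point on the door's upright round steel bar handle, 10 mm thick, 134 mm above the worktop; the bar reaches from 90 to 154 mm above the worktop, stands 35 mm in front of the panel's outer face (bar centre), 24 mm from the door's free edge. It is 0.156 m from the hinge axis. Turns with the door (axes as the cupboard's when shut).
- door_hinge (a point): Point on the upright hinge axis at the handle's height.
- caddy_base (a point): Centre of the underside of the loose wooden caddy: an open tray 180 long (x) x 74 wide x 45 high, walls and floor 6 mm, about 0.55 kg with the shakers. Starts inside the cupboard with its front (-x) end just behind the door. x along its length, z up.
- carry_handle: The caddy's upright middle handle, fixed to it: 24 (x) x 12 (y) mm, top 106 mm above the caddy's underside; origin at the caddy_base point. The shakers stand in front of and behind it, with 10 mm between.
- carry_grip (a point): Grip point of the middle handle, 94 mm above the caddy's underside, at its centre. Taken across y (12 mm). Axes as the caddy's.
- pull_post: The caddy's taller upright front post, fixed to it: 18 (x) x 12 (y) mm, top 127 mm above the caddy's underside; origin at its foot, 81 mm in front of the caddy's centre.
- pull_grip (a point): Grip point of the front post, 110 mm above the caddy's underside, 81 mm in front (-x) of the caddy's centre. Taken across y (12 mm). Axes as the caddy's.
- mill_1_center (a point): Centre (45 mm up) of a shaker, glass with a grey cap and white filling, 44 mm across, 90 high, standing in the caddy.
- mill_2_center (a point): The same for the other shaker, dark filling. Which stands in front varies.
- tray_base (a point): Centre of the underside of the loose, open wooden serving tray, 226 (x) x 170 (y) x 16 mm high, walls and floor 6 mm, so 214 x 158 inside, 0.9 kg. x along its longer side.
- lemon_2_center (a point): Bystander: a lemon, 72x55x56 mm, centre.
- garlic_1_center (a point): Bystander: a garlic bulb, 60x60x59 mm, centre.
- onion_1_center (a point): Bystander: an onion, 73x75x77 mm, centre.
- tape_1_center (a point): Bystander: a roll of tape lying flat, 104x102x25 mm, centre.
- caddy: The whole caddy with handle and post; origin at the caddy_base point.

How it is judged:
By the outcome, as a careful person would: the job done as asked, in the order asked, and still so for the second after the job is handed in, with the robot touching nothing.
It also fails if it takes over 72 s, if anything falls off the work surface, if the arm or the gripper's body presses on something with over 40 N, if the wrist force passes 120 N, or if a joint passes its speed limit or range.

## Working session

There is one attempt and no reset: what is moved stays moved. The work goes in short steps, Python scripts to look and compute and a tool call to move; the robot and the scene stay as the last step left them, time stands still between calls to the robot, and variables do not carry over. Pictures are saved under pics/ and viewed, and the job is handed in when it is done.

Besides the shell and the picture viewer there is one more tool, called after ">>>" by a JSON object that holds its "name" and its "arguments", one argument or row to a line. drive_tool: Moves the arm, as the interface text tells. Its arguments: {"type":"object","properties":{"steps":{"type":"array","items":{"type":"array"}},"jaw":{"type":"number"},"force":{"type":"number"}},"required":["steps"]}

```bash
ls; mkdir -p pics; python3 - <<'E'
from workcell import bot
import cv2
s=bot.read_state()
print({k:s[k] for k in('time','tool_pos','tcp_rot','width')})
for n in('scene','top'):
    print(n,bot.camera_info(n))
    cv2.imwrite(f'pics/{n}0.png',bot.read_camera(n)[:,:,::-1])
E
```

```text
pics
{'time': 0.0, 'tool_pos': array([ 0.22663762, -0.63494219,  0.19442922]), 'tcp_rot': array([-3.09332047e+00, -5.35532640e-01,  5.36889349e-04]), 'width': 1.001325346329588}
scene {'fx': 438.1414613483868, 'fy': 438.1414613483868, 'cx': 255.06811813366681, 'cy': 189.54510246046914, 'position': array([-0.06736147, -0.45876468,  1.41617006]), 'attitude': array([-2.33691224,  1.24902592, -0.325544  ])}
top {'fx': 360.96713390785766, 'fy': 360.96713390785766, 'cx': 257.84870274189205, 'cy': 193.662090801405, 'position': array([ 0.36577243, -0.03809076,  1.3961037 ]), 'attitude': array([-2.14106032,  2.13513285, -0.16341224])}
```

View pics/scene0.png

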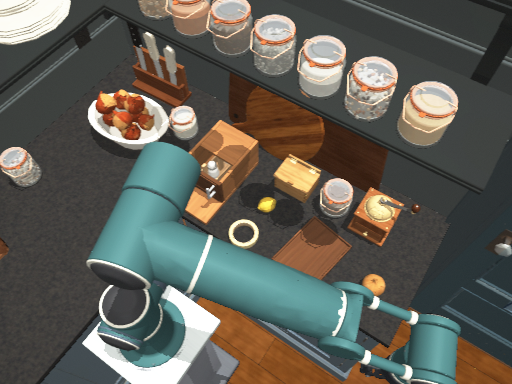

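View pics/top0.png

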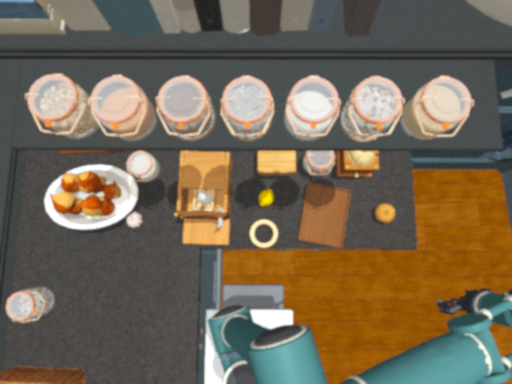

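The scene view shows the cupboard near (225,160), its ledge near (205,205), the tape at (243,234) and the tray at (312,250). In the top view the cupboard is at (205,180), the ledge at (206,232) and the tray at (325,215). I'll zoom in for corner measurements.

```bash
cat > h.py <<'E'
import numpy as np,cv2
from scipy.spatial.transform import Rotation as R
from workcell import bot
def ray(n,px):
    c=bot.camera_info(n);p=np.atleast_2d(np.array(px,float))
    d=np.c_[(p[:,0]-c['cx'])/c['fx'],(p[:,1]-c['cy'])/c['fy'],np.ones(len(p))]
    return np.array(c['position']),R.from_rotvec(c['attitude']).apply(d)
def onz(n,px,z):
    o,d=ray(n,px);return o+d*((z-o[2])/d[:,2])[:,None]
def two(pa,pb):  # scene px, top px
    oa,da=ray('scene',pa);ob,db=ray('top',pb);da=da[0]/np.linalg.norm(da);db=db[0]/np.linalg.norm(db)
    A=np.zeros((3,3));b=np.zeros(3)
    for o,d in((oa,da),(ob,db)):
        M=np.eye(3)-np.outer(d,d);A+=M;b+=M@o
    return np.linalg.solve(A,b)
def proj(n,P):
    c=bot.camera_info(n);q=R.from_rotvec(c['attitude']).inv().apply(np.atleast_2d(P)-c['position'])
    return np.c_[c['fx']*q[:,0]/q[:,2]+c['cx'],c['fy']*q[:,1]/q[:,2]+c['cy']]
def crop(n,name,x0,y0,x1,y1,k,img=None):
    im=bot.read_camera(n)[:,:,::-1] if img is None else img
    c=cv2.resize(np.ascontiguousarray(im[y0:y1,x0:x1]),None,fx=k,fy=k,interpolation=cv2.INTER_CUBIC)
    for x in range((x0//10+1)*10,x1,10): cv2.line(c,((x-x0)*k,0),((x-x0)*k,8 if x%50 else 16),(0,255,0),1);cv2.putText(c,str(x),((x-x0)*k-8,22),0,.32,(0,255,0),1)
    for y in range((y0//10+1)*10,y1,10): cv2.line(c,(0,(y-y0)*k),(8,(y-y0)*k),(0,255,0),1);cv2.putText(c,str(y),(10,(y-y0)*k+4),0,.32,(0,255,0),1)
    cv2.imwrite('pics/'+name,c)
def st():
    s=bot.read_state();Rm=R.from_rotvec(s['tcp_rot']).as_matrix()
    print('t',round(s['time'],2),'pos',np.round(s['tool_pos'],4),'x',np.round(Rm[:,0],3),'y',np.round(Rm[:,1],3),'z',np.round(Rm[:,2],3),'F',np.round(s['wrist_force'],1),'T',np.round(s['torque'],2),'w',round(s['width'],3));return s,Rm
E
python3 - <<'E'
from h import *
a=cv2.imread('pics/top0.png');b=cv2.imread('pics/scene0.png')
crop('top','t0a.png',165,145,245,250,5,a)
crop('top','t0b.png',245,150,405,250,5,a)
crop('scene','s0a.png',170,110,270,225,5,b)
st()
E
```

```text
t 0.1 pos [ 0.2267 -0.635   0.1946] x [0.942 0.336 0.   ] y [ 0.336 -0.942 -0.002] z [-0.001  0.002 -1.   ] F [0.2 0.6 0.2] T [ 0.01 -0.04 -0.01] w 0.999
```

View pics/t0a.png

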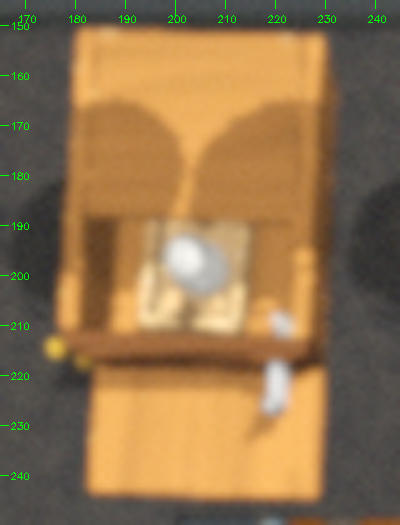

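View pics/t0b.png

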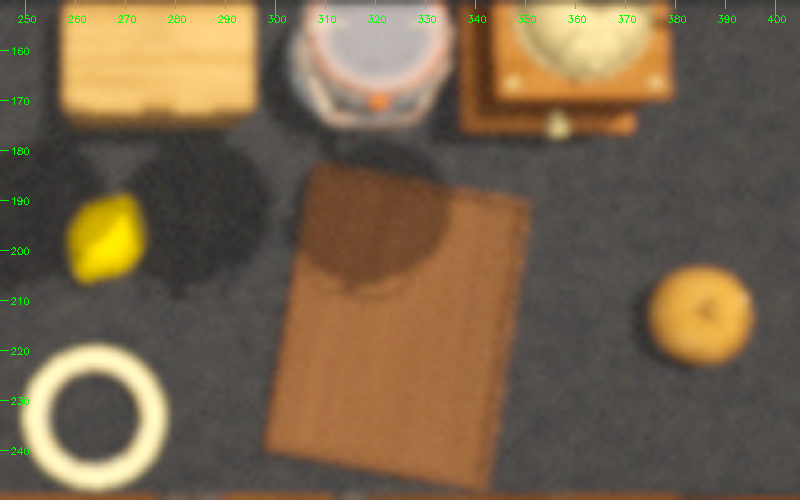

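View pics/s0a.png

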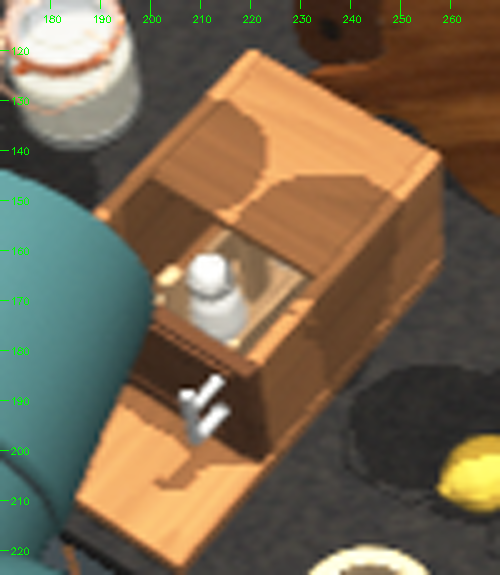

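```bash
python3 - <<'E'
from h import *
f=lambda *a:print(np.round(onz(*a),4).tolist())
f('top',[(182.2,243.8),(228.8,244.5)],.02)
f('top',[(180.5,151),(229.5,152)],.147)
f('scene',[(206,224),(185.5,211)],.02)
f('scene',[(220.5,120.5),(257.8,141)],.147)
f('scene',[(221.5,185)],.147)
f('top',[(227.5,213)],.147)
print('handle top', two((213,186.5),(220.5,209)), onz('top',(220.5,209),.154),onz('top',(219.5,227),.09),onz('scene',(220,187),.154),onz('scene',(214.5,191),.154))
print('tray'); f('top',[(307.5,182.5),(350.5,190.5),(342.5,247),(298,240)],.016)
print('tape');f('top',[(264,233)],.012);f('top',[(386,213)],.038);f('top',[(267,198)],.028);f('top',[(135,220)],.03)
E
```

```text
[[0.3904, 0.2531, 0.02], [0.3883, 0.0769, 0.02]]
[[0.7165, 0.244, 0.147], [0.7132, 0.0689, 0.147]]
[[0.3904, 0.0765, 0.02], [0.3909, 0.1694, 0.02]]
[[0.7177, 0.2402, 0.147], [0.7156, 0.0726, 0.147]]
[[0.4945, 0.0726, 0.147]]
[[0.4946, 0.0725, 0.147]]
handle top [0.50725355 0.11115708 0.08770565] [[0.50772808 0.09630663 0.154     ]] [[0.44965418 0.10558931 0.09      ]] [[0.48233029 0.06922041 0.154     ]] [[0.4596391  0.07534355 0.154     ]]
tray
[[0.628, -0.2251, 0.016], [0.5969, -0.391, 0.016], [0.3803, -0.3528, 0.016], [0.4061, -0.185, 0.016]]
tape
[[0.4323, -0.0562, 0.012]]
[[0.5075, -0.5159, 0.038]]
[[0.565, -0.0674, 0.028]]
[[0.4791, 0.4333, 0.03]]
```

```bash
cat >> h.py <<'E'
CX=np.array([.4997,.163]);CY=np.radians(-1.2)
def cup(x,y,z=0):
    c,s=np.cos(CY),np.sin(CY);return np.array([CX[0]+c*x-s*y,CX[1]+s*x+c*y,z])
def handle(th,z):
    dx,dy=-.042,-.150;c,s=np.cos(-th),np.sin(-th)
    return cup(-.007+c*dx-s*dy,.087+s*dx+c*dy,z)
def plan(wps,start=None):
    """wps: (xyz, yawdeg, nrows); tool down. prints rows"""
    s=bot.read_state();p=np.array(s['tool_pos']);M=R.from_rotvec(s['tcp_rot']).as_matrix();yaw=np.degrees(np.arctan2(M[1,0],M[0,0]))
    if start is not None:p,yaw=np.array(start[0],float),start[1]
    rows=[]
    for P,Y,n in wps:
        dp=(np.array(P)-p);dY=((Y-yaw) if abs(Y-yaw)<=200 else (Y-yaw+180)%360-180)
        for i in range(n):
            remain=np.array(P)-p
            d=remain/(n-i);t=(Y-yaw)/(n-i)
            a=np.radians(yaw);x=np.array([np.cos(a),np.sin(a),0]);y=np.array([np.sin(a),-np.cos(a),0])
            r=np.round([d@x*1e3,d@y*1e3,-d[2]*1e3],1);tw=round(-t,1)
            rows.append([r.tolist(),tw])
            p=p+(x*r[0]+y*r[1])/1e3;p[2]-=r[2]/1e3;yaw-=tw
    for i in range(0,len(rows),8):print(str(rows[i:i+8]).replace(' ',''))
    return p,yaw
E
python3 - <<'E'
from h import *
print([np.round(handle(t,.115),4).tolist() for t in(0,.5,1,1.5,1.8)])
print(proj('top',[handle(0,.09),handle(0,.154)]),proj('scene',[handle(0,.09),handle(0,.154)]))
h=handle(0,.115)
plan([((h[0],h[1],.26),178.8,24)])
E
```

```text
[[0.4494, 0.101, 0.115], [0.3834, 0.1409, 0.115], [0.3447, 0.2076, 0.115], [0.3426, 0.2846, 0.115], [0.3596, 0.328, 0.115]]
[[220.75756433 227.07648666]
 [218.79744378 225.87599178]] [[208.46709236 198.86382838]
 [206.50345269 189.53573121]]
[[[19.0,-25.8,-2.7],np.float64(-6.6)],[[21.9,-23.4,-2.7],np.float64(-6.6)],[[24.4,-20.7,-2.7],np.float64(-6.6)],[[26.7,-17.8,-2.7],np.float64(-6.6)],[[28.5,-14.6,-2.7],np.float64(-6.6)],[[30.0,-11.2,-2.7],np.float64(-6.6)],[[31.1,-7.7,-2.7],np.float64(-6.6)],[[31.8,-4.1,-2.7],np.float64(-6.6)]]
[[[32.0,-0.4,-2.7],np.float64(-6.6)],[[31.9,3.3,-2.7],np.float64(-6.7)],[[31.3,7.0,-2.7],np.float64(-6.6)],[[30.3,10.5,-2.7],np.float64(-6.7)],[[28.8,14.0,-2.8],np.float64(-6.6)],[[27.0,17.2,-2.7],np.float64(-6.7)],[[24.8,20.2,-2.8],np.float64(-6.6)],[[22.4,23.0,-2.7],np.float64(-6.7)]]
[[[19.5,25.4,-2.8],np.float64(-6.6)],[[16.5,27.5,-2.7],np.float64(-6.7)],[[13.1,29.2,-2.8],np.float64(-6.6)],[[9.7,30.5,-2.7],np.float64(-6.7)],[[6.1,31.5,-2.8],np.float64(-6.6)],[[2.4,32.0,-2.7],np.float64(-6.7)],[[-1.3,32.0,-2.8],np.float64(-6.6)],[[-5.0,31.6,-2.7],np.float64(-6.7)]]
```

>>> {"name": "drive_tool", "arguments": {
  "steps": [
    [[19,-26,-4],-6.6],
    [[22,-23,-4],-6.6],
    [[24,-21,-4],-6.6],
    [[27,-18,-4],-6.6],
    [[28,-15,-4],-6.6],
    [[30,-11,-4],-6.6],
    [[31,-8,-4],-6.6],
    [[32,-4,-4],-6.6]
  ]
}}

```text
time: 0.77
tool_pos: [0.3002, -0.3883, 0.2274]
tcp_rot: [-2.529, -1.863, -0.0]
wrist_force: [1.2, 0.7, 0.2]
width: 0.999
```

>>> {"name": "drive_tool", "arguments": {
  "steps": [
    [[32,0,-4],-6.6],
    [[32,3,-4],-6.6],
    [[31,7,-4],-6.6],
    [[30,11,-4],-6.6],
    [[29,14,-4],-6.6],
    [[27,17,-4],-6.6],
    [[25,20,-4],-6.6],
    [[22,23,-4],-6.6]
  ]
}}

```text
time: 1.43
tool_pos: [0.3752, -0.144, 0.2597]
tcp_rot: [-1.437, -2.793, -0.0]
wrist_force: [0.2, -0.7, -0.3]
width: 1.001
```

```bash
sed -i 's/tw=round(-t,1)/tw=float(round(-t,1))/' h.py; python3 - <<'E'
from h import *
s,_=st(); print(np.round(s['q'],2))
h=handle(0,.115)
plan([((h[0],h[1],.2),178.8,8),((h[0],h[1],.115),178.8,4)])
E
```

```text
t 1.43 pos [ 0.3752 -0.144   0.2597] x [-0.581  0.814  0.   ] y [ 0.814  0.581 -0.   ] z [-0.  0. -1.] F [ 0.2 -0.7 -0.3] T [ 0.03 -0.03  0.01] w 1.001
[-0.43 -0.31  2.05  0.    1.4  -1.05]
[[[19.5,25.3,7.5],-6.7],[[16.4,27.5,7.5],-6.7],[[13.1,29.2,7.4],-6.6],[[9.7,30.5,7.5],-6.7],[[6.1,31.4,7.4],-6.6],[[2.4,31.9,7.5],-6.7],[[-1.3,32.0,7.4],-6.6],[[-5.0,31.6,7.5],-6.7]]
[[[0.0,0.0,21.2],0.0],[[0.0,0.0,21.3],0.0],[[0.0,0.0,21.2],0.0],[[0.0,0.0,21.3],0.0]]
```

>>> {"name": "drive_tool", "arguments": {
  "steps": [
    [[19.5,25.3,7.5],-6.7],
    [[16.4,27.5,7.5],-6.7],
    [[13,29.2,7.5],-6.6],
    [[9.7,30.5,7.5],-6.7],
    [[6,31.4,7.5],-6.6],
    [[2.4,32,7.5],-6.7],
    [[-1.3,32,7.5],-6.6],
    [[-5,31.6,7.5],-6.7]
  ]
}}

```text
time: 2.1
tool_pos: [0.4509, 0.1006, 0.1991]
tcp_rot: [-0.03, -3.141, 0.0]
wrist_force: [1.3, -0.3, -0.5]
width: 1.003
```

```bash
python3 - <<'E'
from h import *
st();print(handle(0,.115))
crop('top','t1.png',165,145,285,250,5);crop('scene','s1.png',150,110,290,230,5)
E
```

```text
t 2.1 pos [0.4509 0.1006 0.1991] x [-1.     0.019  0.   ] y [ 0.019  1.    -0.   ] z [-0. -0. -1.] F [ 1.3 -0.3 -0.5] T [-0.   -0.01  0.02] w 1.003
[0.44939137 0.10104    0.115     ]
```

View pics/s1.png

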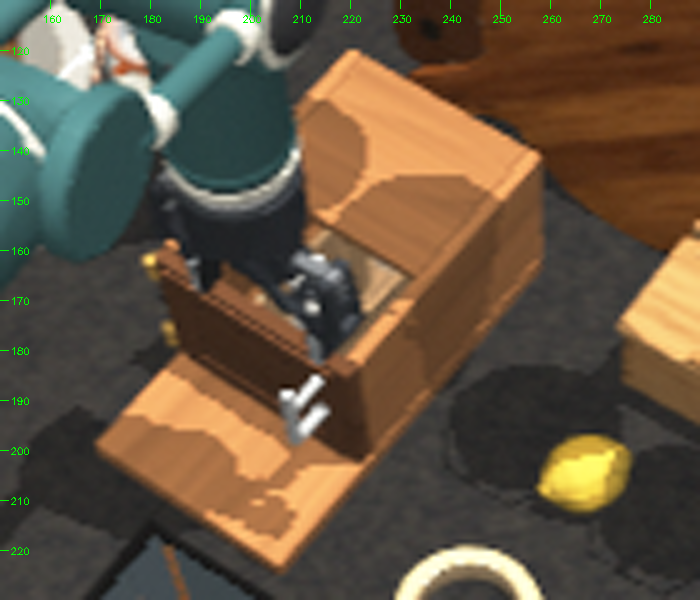

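View pics/t1.png

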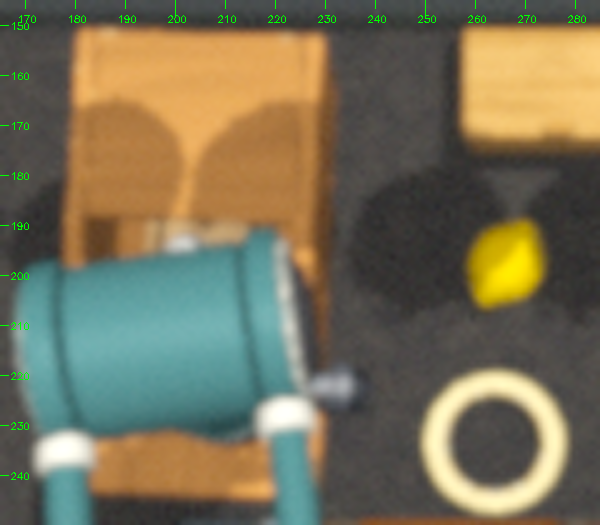

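The gripper hangs above the bar handle, which is at scene (207,190–199). I'll lower and grip.

>>> {"name": "drive_tool", "arguments": {
  "steps": [
    [[1.5,0,21],0],
    [[0,0,21],0],
    [[0,0,21],0],
    [[0,0,21],0],
    [[0,0,0],0]
  ]
}}

```text
time: 2.62
tool_pos: [0.4455, 0.0977, 0.1113]
tcp_rot: [-0.042, -3.133, 0.003]
wrist_force: [-0.9, -1.2, -0.4]
width: 1.002
```

>>> {"name": "drive_tool", "arguments": {
  "steps": [
    [[0,0,0],0],
    [[0,0,0],0],
    [[0,0,0],0],
    [[0,0,0],0],
    [[0,0,0],0],
    [[0,0,0],0],
    [[0,0,0],0],
    [[0,0,0],0]
  ],
  "jaw": 0,
  "force": 50
}}

```text
time: 3.28
tool_pos: [0.4514, 0.1005, 0.1179]
tcp_rot: [0.041, 3.138, 0.005]
wrist_force: [-2.0, 4.0, 7.1]
width: 0.004
```

```bash
python3 - <<'E'
from h import *
s,M=st();p=s['tool_pos'];off=p-handle(0,.115);print('off',off)
off[2]=0
plan([(handle(t,p[2])+off,178.8+np.degrees(t),n) for t,n in((.05,2),(.12,3),(.3,3),(.5,2),(.8,3),(1.1,3),(1.4,3),(1.6,2),(1.75,3))])
E
```

```text
t 3.28 pos [0.4514 0.1005 0.1179] x [-1.     0.026 -0.003] y [0.026 1.    0.003] z [ 0.004  0.003 -1.   ] F [-2.   4.   7.1] T [0.73 0.16 0.03] w 0.004
off [ 0.0019682  -0.00050131  0.00290945]
[[[3.7,1.1,-0.0],-1.6],[[3.7,1.3,-0.0],-1.5],[[3.3,1.4,-0.0],-1.4],[[3.3,1.5,-0.0],-1.3],[[3.3,1.6,-0.0],-1.4],[[7.7,5.3,-0.0],-3.4],[[7.4,5.8,-0.0],-3.4],[[7.0,6.1,-0.0],-3.5]]
[[[8.7,12.9,-0.0],-5.7],[[7.4,13.6,-0.0],-5.7],[[2.3,15.4,-0.0],-5.7],[[0.8,15.5,-0.0],-5.8],[[-0.8,15.5,-0.0],-5.7],[[-6.8,14.0,-0.0],-5.7],[[-8.1,13.2,-0.0],-5.8],[[-9.5,12.3,-0.0],-5.7]]
[[[-13.5,7.7,-0.0],-5.7],[[-14.1,6.3,-0.0],-5.7],[[-14.7,4.9,-0.0],-5.8],[[-15.6,-0.5,-0.0],-5.7],[[-15.4,-2.0,-0.0],-5.8],[[-7.1,-3.1,-0.0],-2.8],[[-7.0,-3.4,-0.0],-2.9],[[-6.8,-3.8,-0.0],-2.8]]
```

```bash
python3 - <<'E'
from h import *
crop('scene','s2.png',170,140,250,230,7);crop('top','t2.png',165,190,285,250,5)
E
```

```text
(no output)
```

View pics/s2.png

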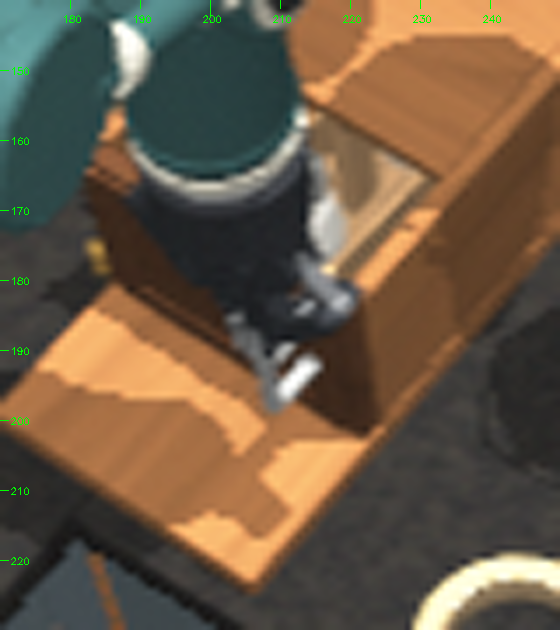

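```bash
python3 - <<'E'
from h import *
s,M=st();p=s['tool_pos']
print(proj('scene',[p,p-.019*M[:,2],p-.054*M[:,2]]))
print(proj('scene',[handle(0,.09),handle(0,.154)]))
a=cv2.imread('pics/scene0.png');
for n in('pics/scene0.png',):
    crop('scene','s2b.png',190,165,235,215,12,a)
crop('scene','s2c.png',190,165,235,215,12)
E
```

```text
t 3.38 pos [0.4514 0.1005 0.1179] x [-1.     0.026 -0.004] y [0.026 1.    0.003] z [ 0.004  0.003 -1.   ] F [0.1 4.6 6.8] T [ 0.75  0.1  -0.03] w -0.001
[[208.10271518 194.5234457 ]
 [207.52223033 191.75799658]
 [206.4184801  186.49969378]]
[[208.46709236 198.86382838]
 [206.50345269 189.53573121]]
```

View pics/s2b.png

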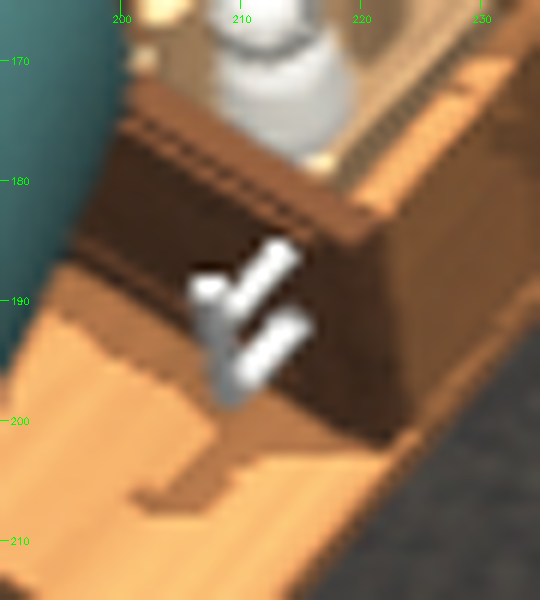

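View pics/s2c.png

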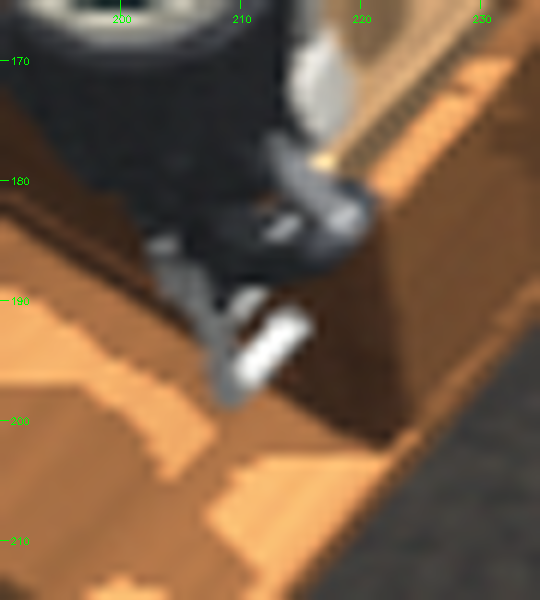

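View pics/t2.png

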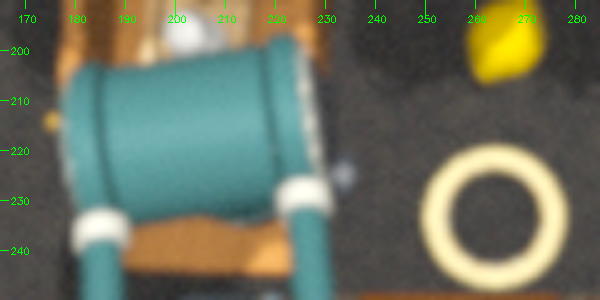

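>>> {"name": "drive_tool", "arguments": {
  "steps": [
    [[3.7,1.1,0],-1.5],
    [[3.7,1.3,0],-1.5],
    [[3.3,1.4,0],-1.4],
    [[3.3,1.5,0],-1.4],
    [[0,0,0],0]
  ]
}}

```text
time: 3.85
tool_pos: [0.4337, 0.1042, 0.1149]
tcp_rot: [0.122, -3.136, 0.0]
wrist_force: [-0.6, 0.0, -0.6]
width: -0.003
```

```bash
python3 - <<'E'
from h import *
st()
crop('scene','s3.png',185,155,240,215,10)
E
```

```text
t 3.85 pos [0.4337 0.1042 0.1149] x [-0.997 -0.077  0.003] y [-0.077  0.997 -0.   ] z [-0.003 -0.    -1.   ] F [-0.6  0.  -0.6] T [ 0.02 -0.05  0.06] w -0.003
```

View pics/s3.png

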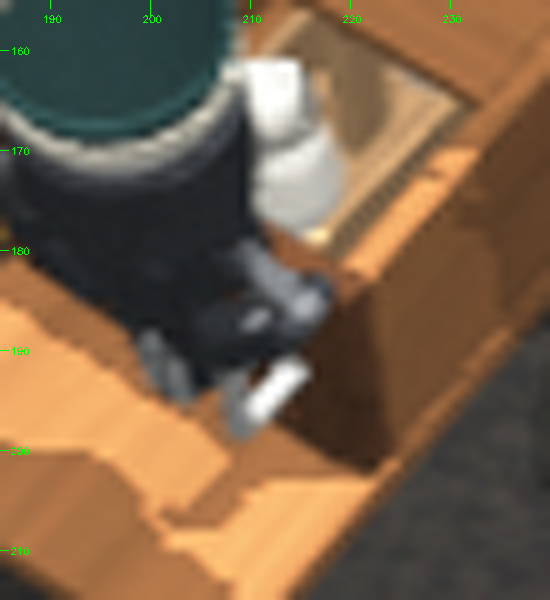

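```bash
python3 - <<'E'
from h import *
s,M=st();p=s['tool_pos']
print(proj('scene',[p,p+[0,.02,0],p-[0,.02,0],p-.054*M[:,2]]),proj('top',[p]))
# bar bottom
print(two((209,198.8),(219.8,227.5)), onz('scene',(209.3,198.8),.09),onz('top',(219.8,227.5),.09),onz('scene',(207.3,189.3),.154))
crop('top','t3.png',165,190,285,250,6)
E
```

```text
t 3.9 pos [0.4341 0.1041 0.1149] x [-0.997 -0.076  0.002] y [-0.076  0.997 -0.   ] z [-0.002 -0.    -1.   ] F [-0.9 -0.4  0.3] T [-0.01  0.05  0.02] w 0.002
[[204.31022929 198.12734186]
 [199.65726941 195.30726512]
 [208.99947543 200.96941107]
 [202.51638023 190.10486493]] [[219.07585553 230.94349557]]
[0.44988175 0.10281038 0.08722613] [[0.45119512 0.09878114 0.09      ]] [[0.44785566 0.10447014 0.09      ]] [[0.45159673 0.09936906 0.154     ]]
```

View pics/t3.png

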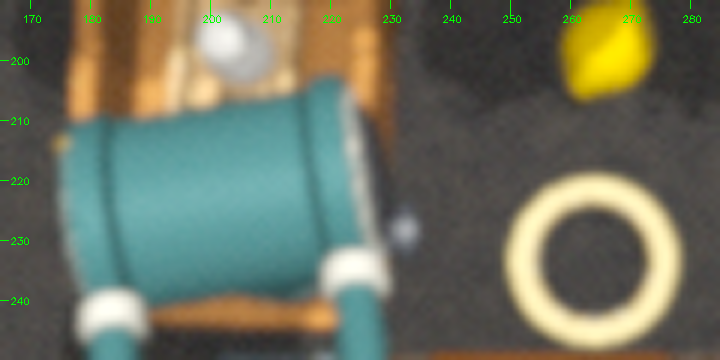

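>>> {"name": "drive_tool", "arguments": {
  "steps": [
    [[0,0,0],0],
    [[0,0,0],0],
    [[0,0,0],0],
    [[0,0,0],0],
    [[0,0,0],0],
    [[0,0,0],0]
  ],
  "jaw": 0.8,
  "force": 40
}}

```text
time: 4.45
tool_pos: [0.4357, 0.1041, 0.1158]
tcp_rot: [0.119, -3.139, -0.0]
wrist_force: [-0.8, 0.2, -1.0]
width: 0.798
```

```bash
python3 - <<'E'
from h import *
st()
plan([((.452,.1015,.115),178.8,4)])
crop('scene','s4.png',185,155,240,215,10)
E
```

```text
t 4.45 pos [0.4357 0.1041 0.1158] x [-0.997 -0.076  0.   ] y [-0.076  0.997  0.   ] z [-0. -0. -1.] F [-0.8  0.2 -1. ] T [-0.05  0.07 -0.01] w 0.798
[[[-4.0,-1.0,0.2],-88.6],[[0.8,-4.1,0.2],-88.6],[[4.1,0.8,0.2],-88.6],[[-0.6,4.0,0.2],-88.7]]
```

View pics/s4.png

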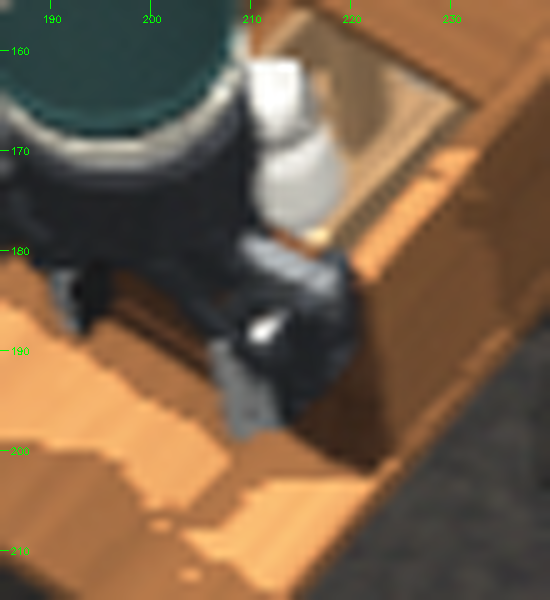

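>>> {"name": "drive_tool", "arguments": {
  "steps": [
    [[-4,-1,0],1.4],
    [[-4,-1,0],1.4],
    [[-4,-1,0],1.4],
    [[-4,-0.8,0],1.4],
    [[0,0,0],0],
    [[0,0,0],0]
  ]
}}

```text
time: 5.0
tool_pos: [0.4521, 0.1009, 0.1158]
tcp_rot: [-0.035, -3.141, 0.0]
wrist_force: [-0.6, -0.3, 0.5]
width: 0.797
```

```bash
sed -i 's/    rows=\[\]/    yaw=yaw%360\n    rows=[]/' h.py; python3 - <<'E'
from h import *
st()
crop('scene','s5.png',185,155,240,215,10)
E
```

```text
t 5.0 pos [0.4521 0.1009 0.1158] x [-1.     0.022  0.   ] y [ 0.022  1.    -0.   ] z [-0. -0. -1.] F [-0.6 -0.3  0.5] T [ 0.01 -0.07  0.  ] w 0.797
```

View pics/s5.png

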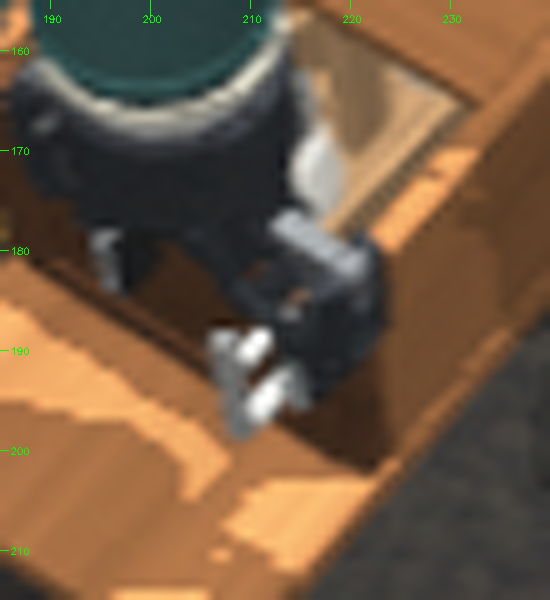

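>>> {"name": "drive_tool", "arguments": {
  "steps": [
    [[0,0,0],0],
    [[0,0,0],0],
    [[0,0,0],0],
    [[0,0,0],0]
  ],
  "jaw": 0.25,
  "force": 20
}}

```text
time: 5.38
tool_pos: [0.4516, 0.101, 0.1158]
tcp_rot: [0.034, 3.141, -0.0]
wrist_force: [-0.3, 0.0, -0.5]
width: 0.254
```

```bash
python3 - <<'E'
from h import *
st()
crop('scene','s6.png',185,155,240,215,10)
E
```

```text
t 5.38 pos [0.4516 0.101  0.1158] x [-1.     0.022 -0.   ] y [ 0.022  1.    -0.   ] z [ 0. -0. -1.] F [-0.3  0.  -0.5] T [ 0.   -0.03  0.05] w 0.254
```

View pics/s6.png

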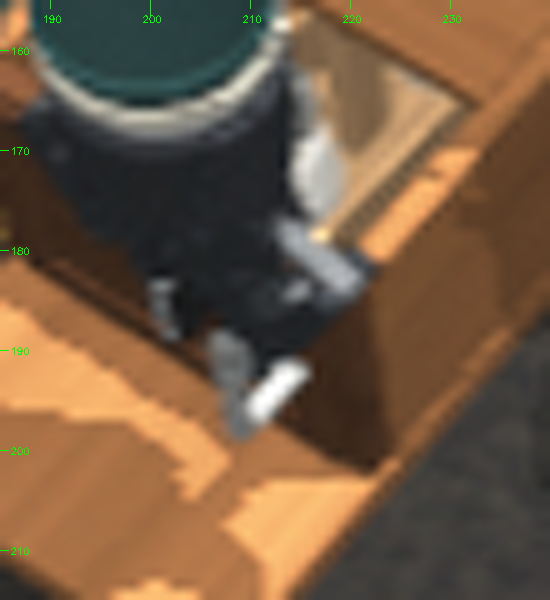

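>>> {"name": "drive_tool", "arguments": {
  "steps": [
    [[12,0,0],0],
    [[12,0,0],0],
    [[12,0,0],0],
    [[12,0,0],0],
    [[0,0,0],0],
    [[0,0,0],0]
  ],
  "jaw": 0
}}

```text
time: 5.93
tool_pos: [0.4027, 0.1021, 0.1157]
tcp_rot: [0.034, 3.141, 0.0]
wrist_force: [0.4, 0.9, 0.9]
width: -0.001
```

```bash
python3 - <<'E'
from h import *
s,M=st();p=s['tool_pos']
im=bot.read_camera('scene')[:,:,::-1].copy()
cv2.imwrite('pics/scene7.png',im)
print(proj('scene',[p,p-.019*M[:,2],p-.054*M[:,2],handle(0,.154),handle(0,.09)]))
crop('scene','s7.png',170,150,230,230,10,im)
E
```

```text
t 5.93 pos [0.4027 0.1021 0.1157] x [-1.     0.021 -0.001] y [0.021 1.    0.   ] z [ 0.001  0.    -1.   ] F [0.4 0.9 0.9] T [ 0.02 -0.06  0.01] w -0.001
[[199.11696455 205.06185616]
 [198.42679955 202.35977489]
 [197.11409597 197.22037811]
 [206.50345269 189.53573121]
 [208.46709236 198.86382838]]
```

View pics/s7.png

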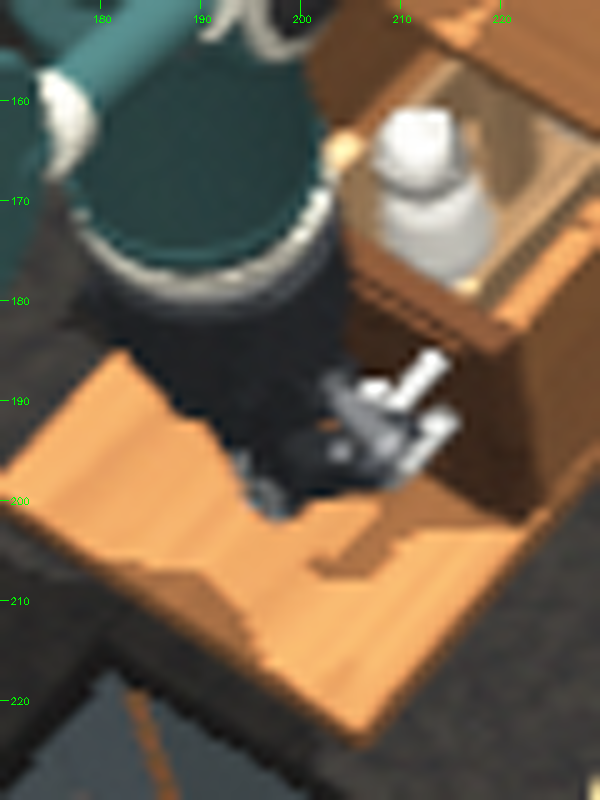

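>>> {"name": "drive_tool", "arguments": {
  "steps": [
    [[0,0,15],0],
    [[0,0,15],0],
    [[0,0,15],0],
    [[0,0,15],0],
    [[0,0,5],0],
    [[0,0,5],0],
    [[0,0,5],0],
    [[0,0,0],0]
  ]
}}

```text
time: 6.65
tool_pos: [0.4037, 0.102, 0.0404]
tcp_rot: [-0.035, -3.141, 0.0]
wrist_force: [0.1, 0.1, -0.1]
width: -0.003
```

```bash
python3 - <<'E'
from h import *
s,M=st();p=s['tool_pos']
print(proj('scene',[p]))
crop('scene','s8.png',170,150,230,230,10)
E
```

```text
t 6.65 pos [0.4037 0.102  0.0404] x [-1.     0.022  0.001] y [ 0.022  1.    -0.   ] z [-0.001 -0.    -1.   ] F [ 0.1  0.1 -0.1] T [-0.03  0.03  0.01] w -0.003
[[201.89507521 215.02686462]]
```

View pics/s8.png

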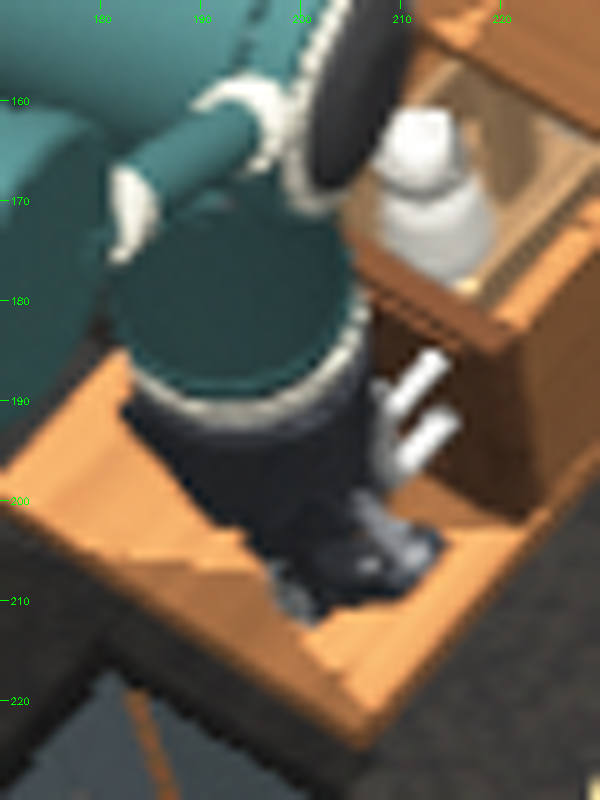

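>>> {"name": "drive_tool", "arguments": {
  "steps": [
    [[0,0,5],0],
    [[0,0,5],0],
    [[0,0,5],0],
    [[0,0,0],0],
    [[0,0,5],0],
    [[0,0,0],0]
  ]
}}

```text
time: 7.2
tool_pos: [0.4031, 0.1019, 0.02]
tcp_rot: [-0.035, -3.14, 0.0]
wrist_force: [0.1, 0.0, 0.1]
width: 0.003
```

>>> {"name": "drive_tool", "arguments": {
  "steps": [
    [[0,0,4],0],
    [[0,0,4],0],
    [[0,0,0],0]
  ]
}}

```text
time: 7.45
tool_pos: [0.403, 0.1019, 0.0119]
tcp_rot: [-0.035, -3.14, 0.0]
wrist_force: [-0.4, -0.3, -0.2]
width: -0.001
```

>>> {"name": "drive_tool", "arguments": {
  "steps": [
    [[0,0,4],0],
    [[0,0,4],0],
    [[0,0,0],0]
  ]
}}

```text
time: 7.7
tool_pos: [0.4031, 0.1019, 0.0039]
tcp_rot: [-0.035, -3.14, 0.0]
wrist_force: [-0.4, 0.1, -0.5]
width: 0.002
```

>>> {"name": "drive_tool", "arguments": {
  "steps": [
    [[0,0,3],0],
    [[0,0,0],0]
  ]
}}

```text
time: 7.87
tool_pos: [0.4034, 0.1019, 0.0013]
tcp_rot: [-0.035, -3.141, 0.0]
wrist_force: [0.5, 0.3, -0.7]
width: -0.0
```

>>> {"name": "drive_tool", "arguments": {
  "steps": [
    [[0,0,3],0],
    [[0,0,0],0]
  ]
}}

```text
time: 8.03
tool_pos: [0.4035, 0.102, -0.0016]
tcp_rot: [-0.034, -3.141, 0.0]
wrist_force: [0.0, -0.9, 0.5]
width: -0.003
```

```bash
python3 - <<'E'
from h import *
s,M=st();p=s['tool_pos']
print(proj('scene',[p]))
crop('scene','s9.png',170,150,230,230,10)
E
```

```text
t 8.03 pos [ 0.4035  0.102  -0.0016] x [-1.     0.022  0.   ] y [ 0.022  1.    -0.   ] z [-0. -0. -1.] F [ 0.  -0.9  0.5] T [ 0.01 -0.01 -0.04] w -0.003
[[203.21079272 220.36841234]]
```

View pics/s9.png

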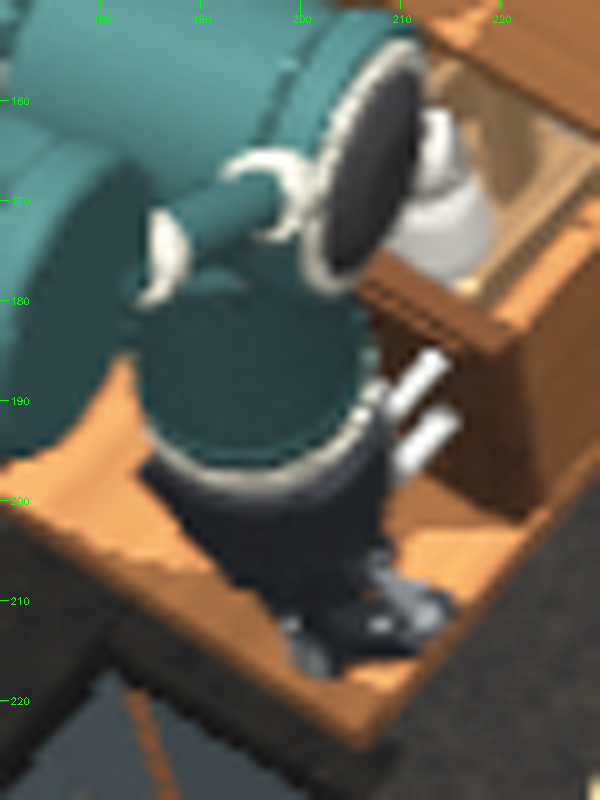

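>>> {"name": "drive_tool", "arguments": {
  "steps": [
    [[0,0,3],0],
    [[0,0,0],0]
  ]
}}

```text
time: 8.25
tool_pos: [0.4035, 0.102, -0.0046]
tcp_rot: [-0.035, -3.141, 0.0]
wrist_force: [-0.0, -0.5, 0.2]
width: 0.003
```

>>> {"name": "drive_tool", "arguments": {
  "steps": [
    [[0,0,3],0],
    [[0,0,0],0]
  ]
}}

```text
time: 8.42
tool_pos: [0.4034, 0.1019, -0.0077]
tcp_rot: [-0.034, -3.141, 0.0]
wrist_force: [-0.0, 0.2, -0.5]
width: 0.005
```

```bash
python3 - <<'E'
from h import *
print(onz('scene',(202,217.5),.02))
E
```

```text
[[0.40301921 0.10394943 0.02      ]]
```

>>> {"name": "drive_tool", "arguments": {
  "steps": [
    [[0,0,3],0],
    [[0,0,0],0]
  ]
}}

```text
time: 8.58
tool_pos: [0.4034, 0.1019, -0.0107]
tcp_rot: [-0.035, -3.141, 0.0]
wrist_force: [0.9, 0.2, 0.1]
width: 0.001
```

>>> {"name": "drive_tool", "arguments": {
  "steps": [
    [[0,0,2],0],
    [[0,0,0],0]
  ]
}}

```text
time: 8.75
tool_pos: [0.4035, 0.102, -0.0126]
tcp_rot: [-0.034, -3.141, 0.0]
wrist_force: [0.1, 0.0, -0.7]
width: -0.002
```

>>> {"name": "drive_tool", "arguments": {
  "steps": [
    [[0,0,2],0],
    [[0,0,0],0]
  ]
}}

```text
time: 8.92
tool_pos: [0.4035, 0.102, -0.0145]
tcp_rot: [-0.034, -3.141, 0.0]
wrist_force: [1.1, -0.0, -0.1]
width: -0.001
```

>>> {"name": "drive_tool", "arguments": {
  "steps": [
    [[0,0,3],0],
    [[0,0,0],0]
  ]
}}

```text
time: 9.08
tool_pos: [0.4041, 0.1021, -0.0155]
tcp_rot: [-0.034, -3.14, 0.0]
wrist_force: [-7.4, -0.7, 19.3]
width: -0.0
```

>>> {"name": "drive_tool", "arguments": {
  "steps": [
    [[0,0,2],0],
    [[0,0,0],0]
  ]
}}

```text
time: 9.25
tool_pos: [0.404, 0.1021, -0.0157]
tcp_rot: [-0.034, -3.139, 0.001]
wrist_force: [-14.8, -2.8, 40.1]
width: 0.0
```

>>> {"name": "drive_tool", "arguments": {
  "steps": [
    [[2,0,-8],0],
    [[0,0,-13],0],
    [[0,0,-13],0],
    [[0,0,-13],0],
    [[0,0,-13],0],
    [[0,0,-13],0],
    [[0,0,-13],0],
    [[0,0,-11],0]
  ],
  "jaw": 0.8
}}

```text
time: 9.92
tool_pos: [0.402, 0.1021, 0.0786]
tcp_rot: [0.034, 3.141, 0.0]
wrist_force: [-0.2, -0.3, 0.4]
width: 0.8
```

```bash
sed -i "s/^def plan/ZB=.0355 # reading z = true tip z - ZB\ndef plan/" h.py; python3 - <<'E'
from h import *
st()
plan([((.4505,.1005,.132-.0545),178.8,5)])
E
```

```text
t 9.92 pos [0.402  0.1021 0.0786] x [-1.     0.022 -0.001] y [0.022 1.    0.   ] z [ 0.001  0.    -1.   ] F [-0.2 -0.3  0.4] T [-0.04  0.03  0.02] w 0.8
[[[-9.7,-0.1,0.2],-0.0],[[-9.7,-0.1,0.2],-0.0],[[-9.7,-0.1,0.2],-0.0],[[-9.7,-0.1,0.3],-0.0],[[-9.7,-0.2,0.2],-0.1]]
```

>>> {"name": "drive_tool", "arguments": {
  "steps": [
    [[-9.7,0,0],0],
    [[-9.7,0,0],0],
    [[-9.7,0,0],0],
    [[-9.7,0,0],0],
    [[-9.7,0,1],0],
    [[0,0,0],0]
  ]
}}

```text
time: 10.42
tool_pos: [0.4522, 0.1009, 0.0762]
tcp_rot: [0.035, 3.141, -0.0]
wrist_force: [0.7, 0.5, 0.6]
width: 0.796
```

>>> {"name": "drive_tool", "arguments": {
  "steps": [
    [[0,0,0],0],
    [[0,0,0],0],
    [[0,0,0],0],
    [[0,0,0],0],
    [[0,0,0],0],
    [[0,0,0],0]
  ],
  "jaw": 0,
  "force": 50
}}

```text
time: 10.92
tool_pos: [0.4498, 0.1028, 0.0768]
tcp_rot: [-0.036, -3.141, -0.006]
wrist_force: [0.1, 7.3, -1.1]
width: 0.105
```

```bash
python3 - <<'E'
from h import *
s,M=st();p=s['tool_pos']
off=p-handle(0,p[2]);print('off',off)
plan([(handle(t,p[2])+off,178.8+np.degrees(t),n) for t,n in((.05,2),(.12,3),(.3,3),(.5,2),(.8,3),(1.1,3),(1.4,3),(1.6,2),(1.8,3))],start=(p,178.8))
E
```

```text
t 10.92 pos [0.4498 0.1028 0.0768] x [-1.     0.023  0.   ] y [0.023 1.    0.004] z [ 0.     0.004 -1.   ] F [ 0.1  7.3 -1.1] T [ 0.94  0.08 -0.02] w 0.105
off [0.00044584 0.00179935 0.        ]
[[[3.7,1.1,-0.0],-1.4],[[3.7,1.3,-0.0],-1.5],[[3.3,1.4,-0.0],-1.3],[[3.3,1.5,-0.0],-1.3],[[3.3,1.6,-0.0],-1.4],[[7.7,5.3,-0.0],-3.4],[[7.4,5.8,-0.0],-3.4],[[7.0,6.1,-0.0],-3.5]]
[[[8.7,12.9,-0.0],-5.7],[[7.4,13.7,-0.0],-5.7],[[2.3,15.3,-0.0],-5.7],[[0.8,15.5,-0.0],-5.8],[[-0.8,15.5,-0.0],-5.7],[[-6.8,14.0,-0.0],-5.7],[[-8.1,13.2,-0.0],-5.8],[[-9.4,12.3,-0.0],-5.7]]
[[[-13.5,7.7,-0.0],-5.7],[[-14.2,6.3,-0.0],-5.8],[[-14.7,4.9,-0.0],-5.7],[[-15.6,-0.5,-0.0],-5.7],[[-15.4,-2.0,-0.0],-5.8],[[-9.4,-4.3,-0.0],-3.8],[[-9.1,-5.0,-0.0],-3.8],[[-8.8,-5.5,-0.0],-3.8]]
```

Gripped: the opening reads 10.5% where the 10 mm bar should give about 12%. I'll pull along the arc.

>>> {"name": "drive_tool", "arguments": {
  "steps": [
    [[3.7,3,0],-1.5],
    [[3.7,1.3,0],-1.4],
    [[3.3,1.4,0],-1.3],
    [[3.3,1.5,0],-1.3],
    [[3.3,1.6,0],-1.4],
    [[7.7,5.3,0],-3.4],
    [[7.4,5.8,0],-3.4],
    [[7,6.1,0],-3.5]
  ]
}}

```text
time: 11.58
tool_pos: [0.4061, 0.1206, 0.0768]
tcp_rot: [0.441, -3.106, 0.006]
wrist_force: [-4.2, -8.6, 8.0]
width: 0.103
```

```bash
python3 - <<'E'
from h import *
s,M=st();p=s['tool_pos'];print(handle(.3,p[2])-p, np.degrees(np.arctan2(M[1,0],M[0,0])))
crop('scene','s10.png',150,110,270,230,6)
E
```

```text
t 11.58 pos [0.4061 0.1206 0.0768] x [-0.96  -0.279  0.005] y [-0.279  0.96  -0.003] z [-0.003 -0.005 -1.   ] F [-4.2 -8.6  8. ] T [-1.16  0.59 -0.23] w 0.103
[0.00129667 0.00040309 0.        ] -163.82376062457797
```

View pics/s10.png

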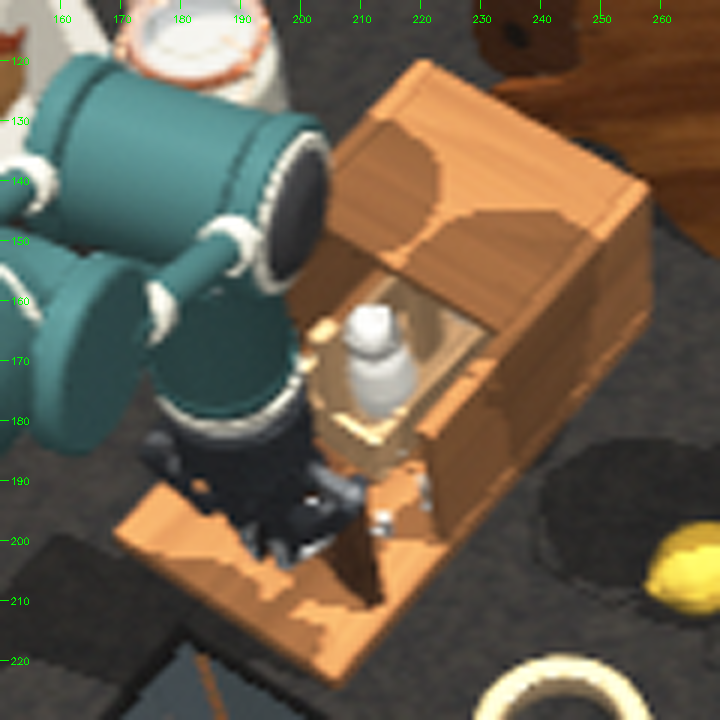

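The door is past its catch and the caddy shows inside, its front corner at (212,183). I'll continue the arc.

>>> {"name": "drive_tool", "arguments": {
  "steps": [
    [[8,12,0],-5.7],
    [[7.4,13.6,0],-5.7],
    [[2.3,15.3,0],-5.7],
    [[0.8,15.5,0],-5.8],
    [[-0.8,15.5,0],-5.7],
    [[-6.8,14,0],-5.7],
    [[-8.1,13.2,0],-5.8],
    [[-9.4,12.3,0],-5.7]
  ]
}}

```text
time: 12.3
tool_pos: [0.3431, 0.2245, 0.0768]
tcp_rot: [-1.619, 2.69, -0.001]
wrist_force: [11.7, -0.7, -8.9]
width: 0.101
```

```bash
python3 - <<'E'
from h import *
s,M=st();p=s['tool_pos'];print(handle(1.1,p[2])-p, np.degrees(np.arctan2(M[1,0],M[0,0])))
E
```

```text
t 12.3 pos [0.3431 0.2245 0.0768] x [-0.468 -0.884 -0.001] y [-0.884  0.468 -0.001] z [ 0.002  0.    -1.   ] F [11.7 -0.7 -8.9] T [-0.14 -1.6  -0.31] w 0.101
[-0.00186645 -0.00173381  0.        ] -117.92845710165206
```

>>> {"name": "drive_tool", "arguments": {
  "steps": [
    [[-14,6,0],-5.7],
    [[-14.2,6,0],-5.8],
    [[-14.7,4.9,0],-5.7],
    [[-15.6,-0.5,0],-5.7],
    [[-15.4,-2,0],-5.8],
    [[-9.4,-4.3,0],-3.8],
    [[-9.1,-5,0],-3.8],
    [[-8.8,-5.5,0],-3.8]
  ]
}}

```text
time: 12.97
tool_pos: [0.3665, 0.336, 0.0775]
tcp_rot: [-2.42, 1.994, -0.102]
wrist_force: [63.0, -42.9, -7.2]
width: 0.095
```

>>> {"name": "drive_tool", "arguments": {
  "steps": [
    [[0,0,0],0],
    [[0,0,0],0],
    [[0,0,0],0]
  ],
  "jaw": 0.45
}}

```text
time: 13.22
tool_pos: [0.3512, 0.3421, 0.0759]
tcp_rot: [2.408, -2.009, 0.053]
wrist_force: [-0.4, -0.1, 0.6]
width: 0.451
```

```bash
python3 - <<'E'
from h import *
s,M=st();p=s['tool_pos'];print(handle(1.8,p[2])-p, np.degrees(np.arctan2(M[1,0],M[0,0])),np.round(s['q'],2))
crop('scene','s11.png',140,110,270,230,6)
crop('top','t11.png',140,145,270,250,6)
E
```

```text
t 13.22 pos [0.3512 0.3421 0.0759] x [ 0.179 -0.983  0.029] y [-0.984 -0.179 -0.018] z [ 0.023 -0.026 -0.999] F [-0.4 -0.1  0.6] T [-0.05  0.05 -0.01] w 0.451
[ 0.00838701 -0.01410981  0.        ] -79.69287054126889 [ 0.75  0.03  2.11 -0.04  1.01 -2.55]
```

View pics/s11.png

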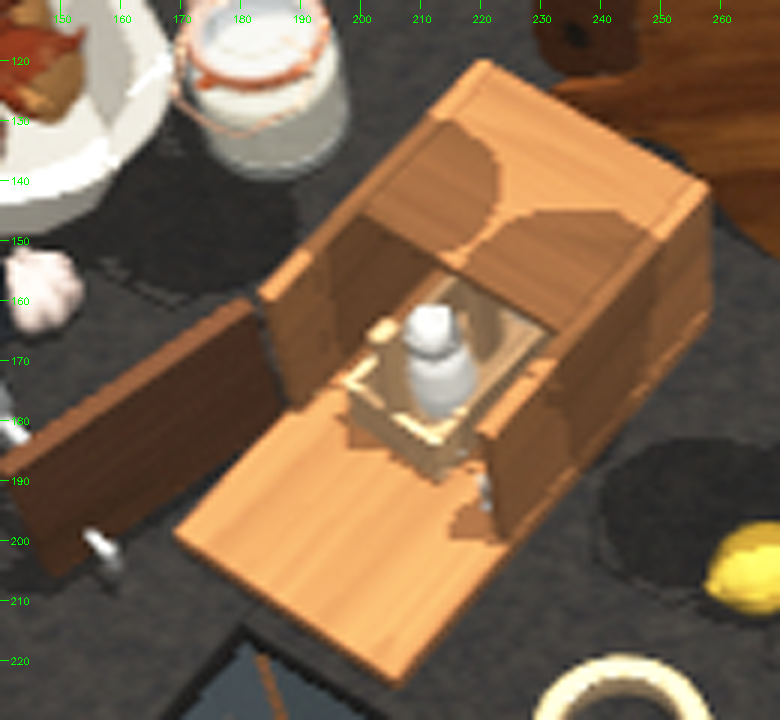

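View pics/t11.png

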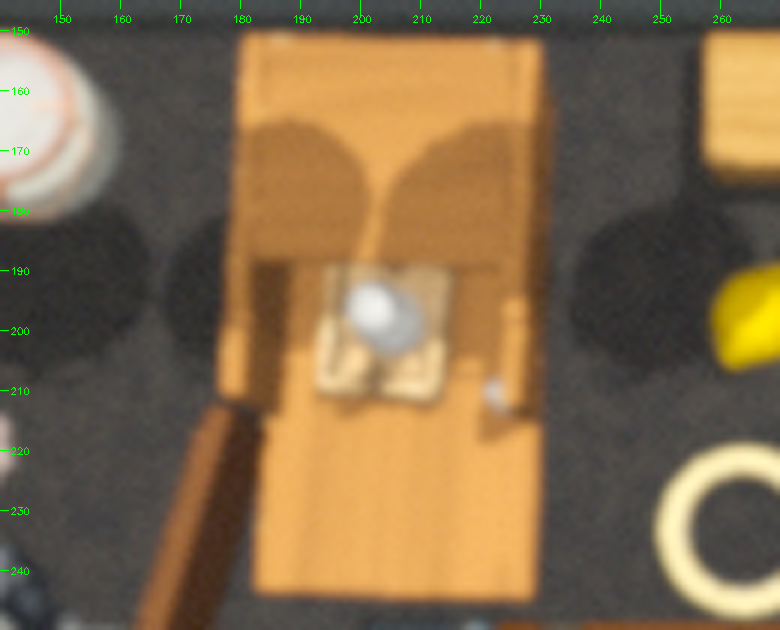

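```bash
python3 - <<'E'
from h import *
f=lambda *a:print(np.round(onz(*a),4).tolist())
f('scene',[(198,173.5),(212.3,184)],.065)
f('top',[(192.7,210.5),(213,211.5)],.065)
f('scene',[(203.5,165)],.147)
f('scene',[(211.5,162)],.116); f('top',[(201.5,196)],.116)
P=[cup(.012,0,.147),cup(.093,0,.126)]
print(proj('scene',P),proj('top',P))
im=cv2.imread('pics/s11.png');
a=bot.read_camera('scene')[:,:,::-1];cv2.imwrite('pics/scene11.png',a)
crop('scene','s11b.png',190,150,235,195,16,a)
# door angle from top edge: top view
f('top',[(175.5,212),(164,248)],.147)
E
```

```text
[[0.5229, 0.2076, 0.065], [0.5159, 0.1371, 0.065]]
[[0.512, 0.209, 0.065], [0.5085, 0.1336, 0.065]]
[[0.5255, 0.1727, 0.147]]
[[0.566, 0.172, 0.116]]
[[0.5588, 0.1695, 0.116]]
[[203.36805689 169.0973133 ]
 [218.15690272 156.6777127 ]] [[201.66965601 208.04585269]
 [203.68751312 186.22093155]]
[[0.4976, 0.2535, 0.147], [0.3737, 0.2881, 0.147]]
```

View pics/s11b.png

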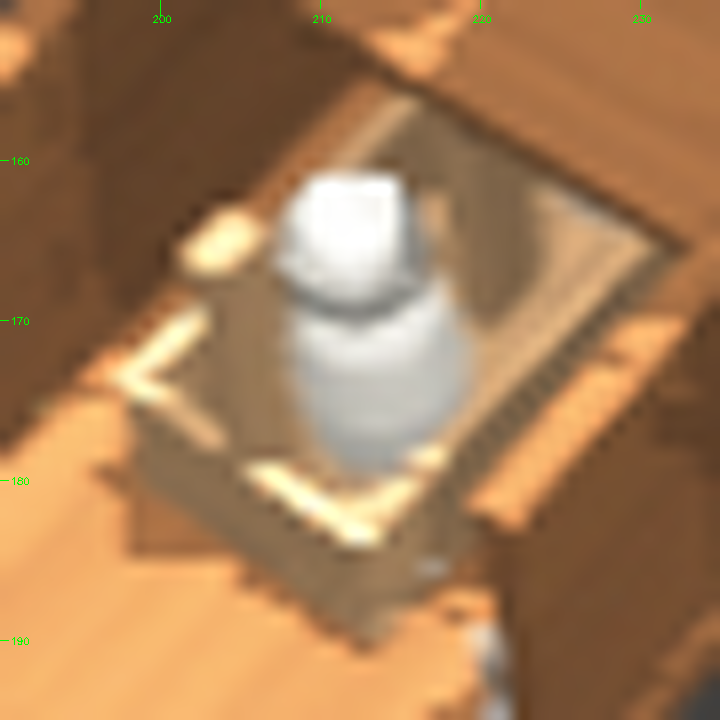

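>>> {"name": "drive_tool", "arguments": {
  "steps": [
    [[0,0,-20],0],
    [[0,0,-25],0],
    [[0,0,-25],0],
    [[0,0,-25],3],
    [[0,0,-25],7]
  ]
}}

```text
time: 13.78
tool_pos: [0.3481, 0.3449, 0.1969]
tcp_rot: [2.223, -2.217, 0.054]
wrist_force: [0.9, 0.1, 0.2]
width: 0.453
```

```bash
python3 - <<'E'
from h import *
s,M=st()
print(two((212.3,184),(213,211.5)),two((198,173.5),(192.7,210.5)),two((203.5,165),(202,206)))
plan([((.521,.172,.16),177.5,14)])
E
```

```text
t 13.78 pos [0.3481 0.3449 0.1969] x [ 0.002 -1.     0.026] y [-1.    -0.003 -0.023] z [ 0.023 -0.026 -0.999] F [0.9 0.1 0.2] T [ 0.02 -0.01 -0.02] w 0.453
[0.50755465 0.13040379 0.08224826] [0.51311375 0.20285755 0.08115271] [0.51464933 0.15884533 0.17251236]
[[[12.4,-12.3,2.6],6.6],[[10.9,-13.7,2.6],6.6],[[9.2,-14.8,2.6],6.6],[[7.5,-15.8,2.6],6.6],[[5.6,-16.5,2.7],6.6],[[3.7,-17.1,2.6],6.6],[[1.7,-17.4,2.7],6.6],[[-0.3,-17.5,2.6],6.6]]
[[[-2.3,-17.3,2.7],6.6],[[-4.3,-16.9,2.6],6.6],[[-6.2,-16.3,2.7],6.7],[[-8.1,-15.5,2.6],6.6],[[-9.8,-14.4,2.7],6.7],[[-11.5,-13.2,2.6],6.6]]
```

```bash
cat >> h.py <<'E'
def plan(wps,p=None,M=None):
    """(reading xyz, yaw of tool x deg, rows); uses measured tilt"""
    s=bot.read_state()
    if p is None:p=np.array(s['tool_pos'])
    if M is None:M=R.from_rotvec(s['tcp_rot']).as_matrix()
    rows=[]
    for P,Y,n in wps:
        for i in range(n):
            yaw=np.degrees(np.arctan2(M[1,0],M[0,0]))
            t=((Y-yaw+180)%360-180)/(n-i)
            r=np.round(M.T@((np.array(P)-p)/(n-i))*1e3,1);tw=float(round(-t,1))
            rows.append([r.tolist(),tw]);p=p+M@r/1e3;M=M@R.from_rotvec([0,0,np.radians(tw)]).as_matrix()
    for i in range(0,len(rows),8):print(str(rows[i:i+8]).replace(' ',''))
    return p,M
E
python3 - <<'E'
from h import *
plan([((.521,.172,.16),177.5,14)])
E
```

```text
[[[12.3,-12.2,3.2],6.6],[[10.8,-13.6,3.2],6.6],[[9.2,-14.7,3.2],6.6],[[7.4,-15.7,3.3],6.6],[[5.6,-16.5,3.2],6.6],[[3.7,-17.0,3.3],6.6],[[1.7,-17.3,3.2],6.6],[[-0.3,-17.4,3.3],6.6]]
[[[-2.3,-17.2,3.2],6.6],[[-4.3,-16.8,3.3],6.7],[[-6.2,-16.2,3.2],6.6],[[-8.1,-15.4,3.3],6.7],[[-9.8,-14.3,3.2],6.6],[[-11.3,-13.2,3.3],6.7]]
```

>>> {"name": "drive_tool", "arguments": {
  "steps": [
    [[12.3,-12.2,3],6.6],
    [[10.8,-13.6,3],6.6],
    [[9.2,-14.7,3],6.6],
    [[7.4,-15.7,3],6.6],
    [[5.6,-16.5,3],6.6],
    [[3.7,-17,3],6.6],
    [[1.7,-17.3,3],6.6],
    [[-0.3,-17.4,3],6.6]
  ],
  "jaw": 0.6
}}

```text
time: 14.45
tool_pos: [0.4478, 0.246, 0.1766]
tcp_rot: [-0.997, 2.964, -0.05]
wrist_force: [0.8, 0.3, -0.4]
width: 0.603
```

>>> {"name": "drive_tool", "arguments": {
  "steps": [
    [[-2.3,-17.2,3],6.6],
    [[-4.3,-16.8,3],6.6],
    [[-6.2,-16.2,3],6.6],
    [[-8.1,-15.4,3],6.6],
    [[-9.8,-14.3,3],6.6],
    [[-11.3,-13.2,3],6.6],
    [[0,0,0],0]
  ]
}}

```text
time: 15.03
tool_pos: [0.5233, 0.1711, 0.162]
tcp_rot: [0.065, 3.116, -0.041]
wrist_force: [-0.1, -0.3, 0.5]
width: 0.6
```

```bash
python3 - <<'E'
from h import *
s,M=st();print(np.round(s['q'],3))
crop('scene','s12.png',170,130,240,200,10)
plan([((.521,.172,.0755),177.5,5)])
E
```

```text
t 15.03 pos [0.5233 0.1711 0.162 ] x [-0.999  0.042 -0.025] y [ 0.042  0.999 -0.026] z [ 0.024 -0.027 -0.999] F [-0.1 -0.3  0.5] T [-0.01  0.03 -0.01] w 0.6
[ 0.293  0.044  1.921 -0.035  1.163 -1.222]
[[[0.7,0.4,17.3],0.1],[[0.7,0.4,17.3],0.1],[[0.6,0.4,17.3],0.1],[[0.7,0.4,17.3],0.0],[[0.6,0.4,17.3],0.1]]
```

View pics/s12.png

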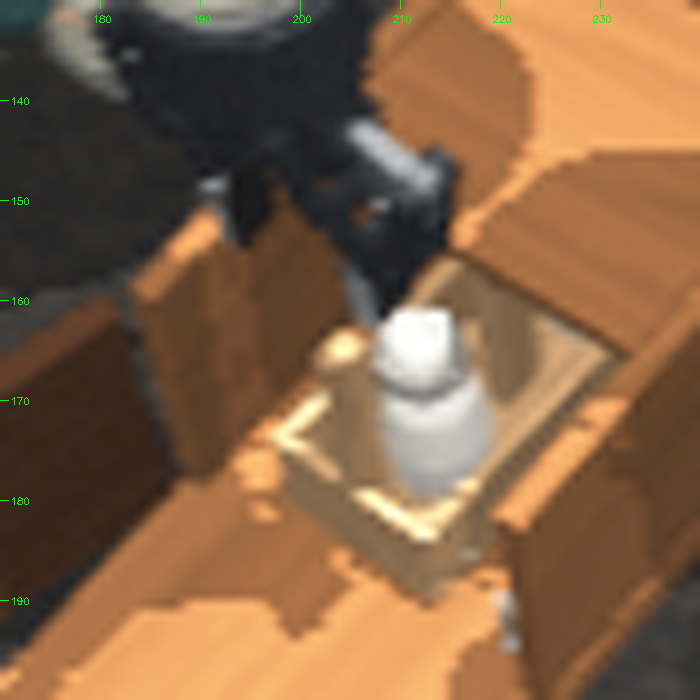

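>>> {"name": "drive_tool", "arguments": {
  "steps": [
    [[0.5,0.4,17.3],0],
    [[0.5,0.4,17.3],0],
    [[0.5,0.4,17.3],0],
    [[0.5,0.4,17.3],0],
    [[0.5,0.4,17.3],0],
    [[0,0,0],0],
    [[0,0,0],0]
  ]
}}

```text
time: 15.67
tool_pos: [0.5201, 0.1731, 0.0751]
tcp_rot: [0.053, 3.12, -0.041]
wrist_force: [1.3, 0.4, 0.1]
width: 0.6
```

```bash
python3 - <<'E'
from h import *
s,M=st()
crop('scene','s13.png',170,130,240,200,10)
E
```

```text
t 15.67 pos [0.5201 0.1731 0.0751] x [-0.999  0.034 -0.022] y [ 0.034  0.999 -0.026] z [ 0.021 -0.026 -0.999] F [1.3 0.4 0.1] T [-0.   -0.   -0.03] w 0.6
```

View pics/s13.png

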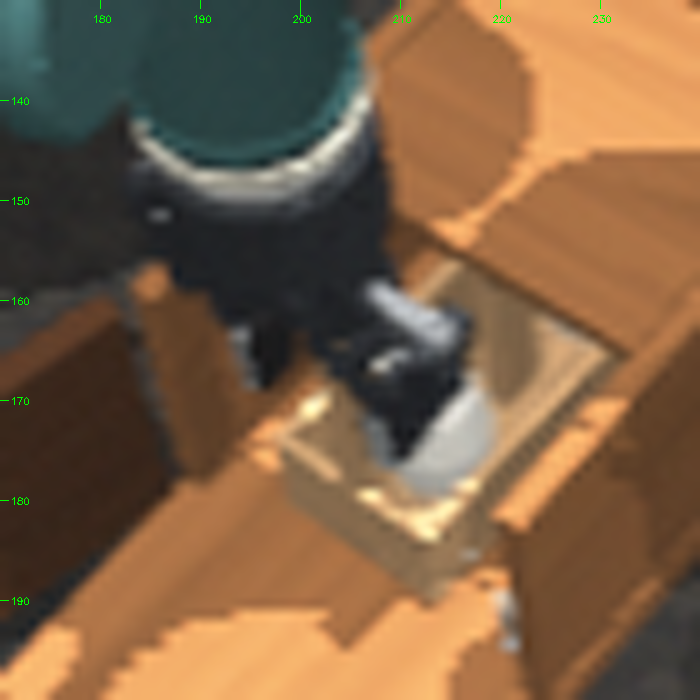

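>>> {"name": "drive_tool", "arguments": {
  "steps": [
    [[-2,0,0],0],
    [[0,0,0],0],
    [[0,0,0],0],
    [[0,0,0],0],
    [[0,0,0],0]
  ],
  "jaw": 0,
  "force": 40
}}

```text
time: 16.13
tool_pos: [0.5255, 0.1733, 0.0778]
tcp_rot: [0.058, 3.113, -0.037]
wrist_force: [-0.0, 0.1, 6.9]
width: 0.136
```

```bash
python3 - <<'E'
from h import *
s,M=st();p=s['tool_pos']
d=np.array([np.cos(CY),np.sin(CY),0])
plan([(p-d*.107,178.6,10)])
E
```

```text
t 16.13 pos [0.5255 0.1733 0.0778] x [-0.999  0.037 -0.028] y [ 0.037  0.999 -0.023] z [ 0.027 -0.024 -0.999] F [-0.   0.1  6.9] T [ 0.48  0.05 -0.03] w 0.136
[[[10.7,-0.2,-0.3],-0.1],[[10.7,-0.2,-0.3],-0.1],[[10.7,-0.1,-0.3],-0.1],[[10.7,-0.1,-0.3],-0.1],[[10.7,-0.1,-0.3],-0.0],[[10.7,-0.1,-0.3],-0.1],[[10.7,-0.1,-0.3],-0.0],[[10.7,-0.1,-0.3],-0.1]]
[[[10.7,-0.0,-0.3],-0.0],[[10.7,-0.1,-0.2],-0.1]]
```

Gripped (11.6 mm for the 12 mm post). I'll slide the caddy out, easing the downward push.

>>> {"name": "drive_tool", "arguments": {
  "steps": [
    [[8,0,-2],0],
    [[10,0,-0.3],0],
    [[12,0,-0.3],0],
    [[12,0,-0.3],0],
    [[12,0,-0.3],0],
    [[12,0,-0.3],0],
    [[12,0,-0.3],0],
    [[12,0,-0.3],0]
  ]
}}

```text
time: 16.8
tool_pos: [0.4328, 0.1761, 0.078]
tcp_rot: [0.057, 3.116, -0.039]
wrist_force: [2.8, 0.1, 1.2]
width: 0.138
```

>>> {"name": "drive_tool", "arguments": {
  "steps": [
    [[12,0,-0.3],0],
    [[10,0,-0.3],0],
    [[6,0,0],0],
    [[0,0,0],0],
    [[0,0,0],0]
  ]
}}

```text
time: 17.22
tool_pos: [0.4039, 0.177, 0.078]
tcp_rot: [0.057, 3.12, -0.04]
wrist_force: [-4.8, -1.6, 8.5]
width: 0.136
```

```bash
python3 - <<'E'
from h import *
s,M=st();p=s['tool_pos']
c=np.cos(-CY),np.sin(-CY);v=p[:2]-CX;print('local',c[0]*v[0]-c[1]*v[1],c[1]*v[0]+c[0]*v[1])
a=bot.read_camera('scene')[:,:,::-1];cv2.imwrite('pics/scene14.png',a)
b=bot.read_camera('top')[:,:,::-1];cv2.imwrite('pics/top14.png',b)
crop('scene','s14.png',150,110,270,230,6,a)
crop('top','t14.png',140,145,270,250,6,b)
E
```

```text
t 17.22 pos [0.4039 0.177  0.078 ] x [-0.999  0.036 -0.021] y [ 0.037  0.999 -0.025] z [ 0.02  -0.026 -0.999] F [-4.8 -1.6  8.5] T [ 0.3   0.36 -0.11] w 0.136
local -0.09602296411914725 0.011993661409148362
```

View pics/s14.png

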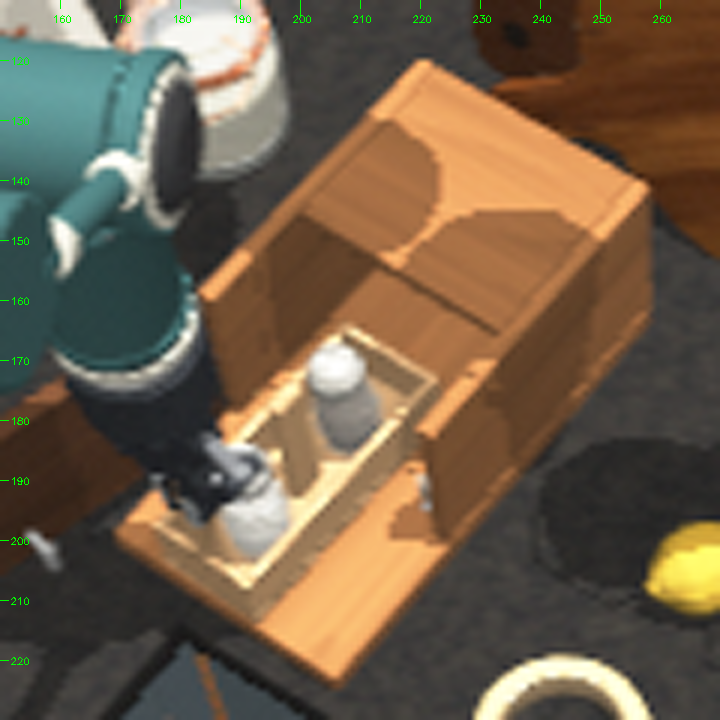

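View pics/t14.png

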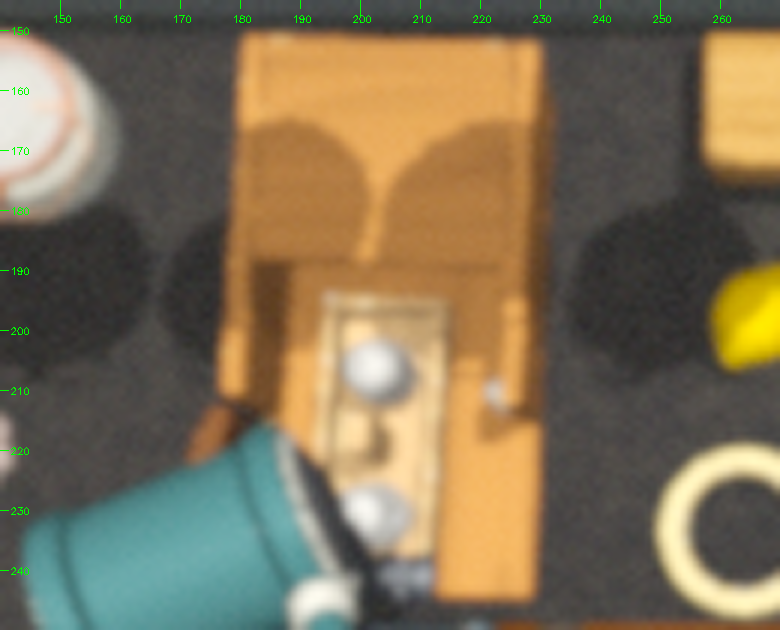

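```bash
python3 - <<'E'
from h import *
f=lambda *a:print(np.round(onz(*a),4).tolist())
f('top',[(194.3,194.5),(214,195)],.065)
f('scene',[(208,164.5),(222.5,173),(176,196.8),(191.8,208.3)],.065)
f('scene',[(200,145.5),(233,165.5)],.135);f('top',[(184,188.5),(222,188.5)],.135)
f('top',[(200,218)],.126); f('scene',[(197.5,178)],.126);print(cup(.08,0))
b=cv2.imread('pics/top14.png');crop('top','t14b.png',180,180,235,250,10,b)
a=cv2.imread('pics/scene14.png');crop('scene','s14b.png',170,140,240,215,10,a)
E
```

```text
[[0.5721, 0.2049, 0.065], [0.5704, 0.1312, 0.065]]
[[0.5748, 0.2009, 0.065], [0.5743, 0.1341, 0.065], [0.402, 0.2128, 0.065], [0.3967, 0.1374, 0.065]]
[[0.5913, 0.2405, 0.135], [0.5866, 0.091, 0.135]]
[[0.5827, 0.2293, 0.135], [0.583, 0.0944, 0.135]]
[[0.4788, 0.1711, 0.126]]
[[0.4806, 0.1676, 0.126]]
[0.57968245 0.16132461 0.        ]
```

View pics/t14b.png

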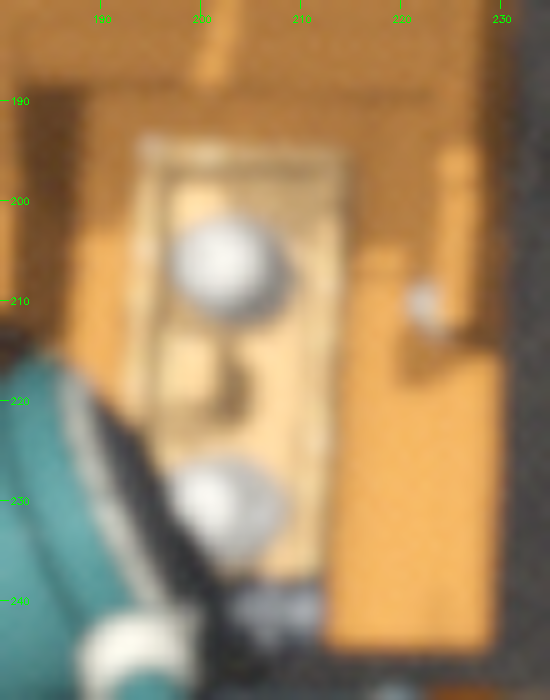

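View pics/s14b.png

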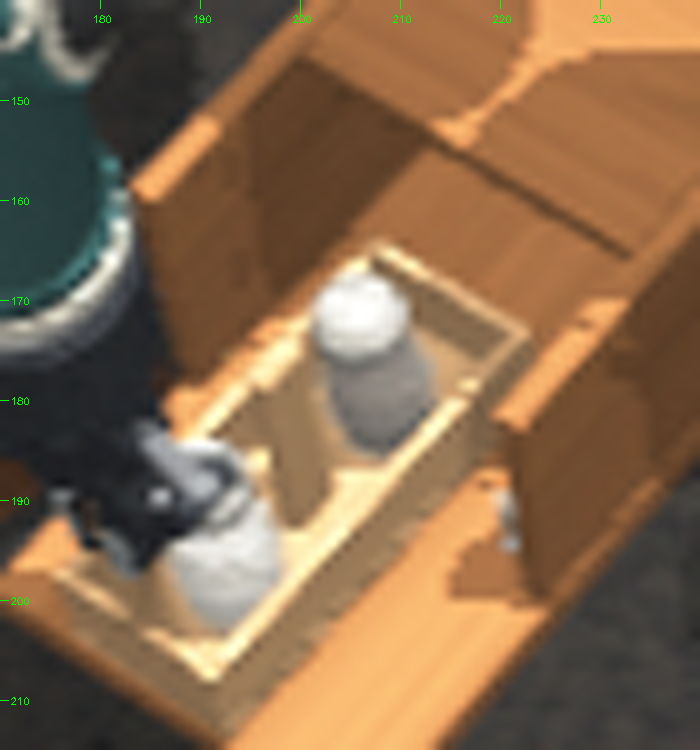

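>>> {"name": "drive_tool", "arguments": {
  "steps": [
    [[3,0,-1],0],
    [[0,0,0],0]
  ]
}}

```text
time: 17.48
tool_pos: [0.4013, 0.1768, 0.0781]
tcp_rot: [0.057, 3.119, -0.041]
wrist_force: [-2.3, -0.9, 1.9]
width: 0.137
```

>>> {"name": "drive_tool", "arguments": {
  "steps": [
    [[0,0,0],0],
    [[0,0,0],0],
    [[0,0,0],0],
    [[0,0,0],0]
  ],
  "jaw": 0.6
}}

```text
time: 17.82
tool_pos: [0.4028, 0.177, 0.0785]
tcp_rot: [0.057, 3.117, -0.04]
wrist_force: [-0.2, -0.1, -0.1]
width: 0.602
```

>>> {"name": "drive_tool", "arguments": {
  "steps": [
    [[0,0,-10],0],
    [[0,0,-20],0],
    [[0,0,-20],0],
    [[0,0,-20],0],
    [[0,0,0],0]
  ]
}}

```text
time: 18.23
tool_pos: [0.4046, 0.1804, 0.1539]
tcp_rot: [0.057, 3.109, -0.034]
wrist_force: [0.8, 1.1, 0.8]
width: 0.598
```

```bash
python3 - <<'E'
from h import *
s,M=st();p=s['tool_pos']
a=bot.read_camera('scene')[:,:,::-1];cv2.imwrite('pics/scene15.png',a)
b=bot.read_camera('top')[:,:,::-1];cv2.imwrite('pics/top15.png',b)
crop('scene','s15.png',160,130,240,220,9,a)
crop('top','t15.png',180,180,235,250,10,b)
E
```

```text
t 18.23 pos [0.4046 0.1804 0.1539] x [-0.999  0.036 -0.032] y [ 0.037  0.999 -0.022] z [ 0.032 -0.023 -0.999] F [0.8 1.1 0.8] T [ 0.01 -0.04 -0.02] w 0.598
```

View pics/s15.png

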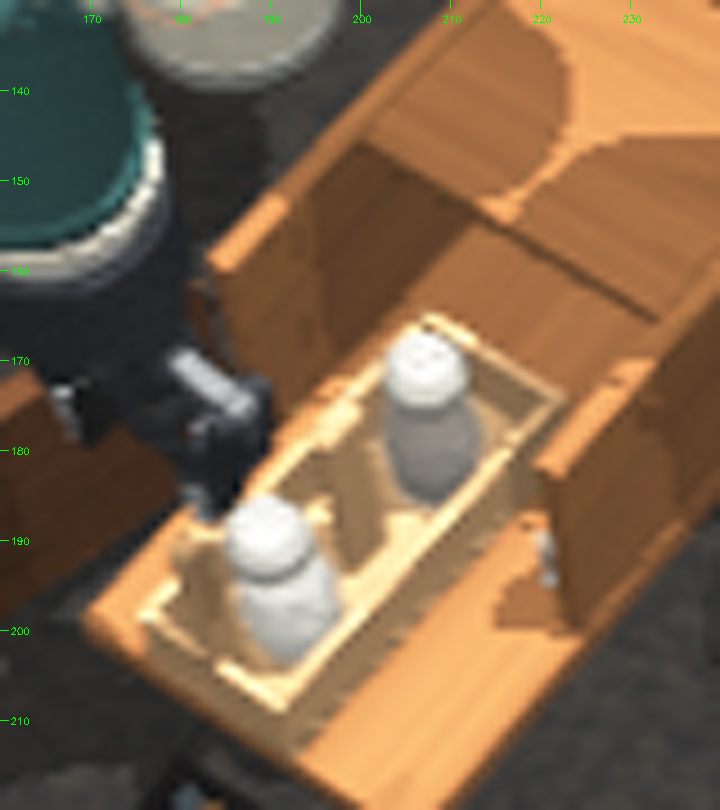

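View pics/t15.png

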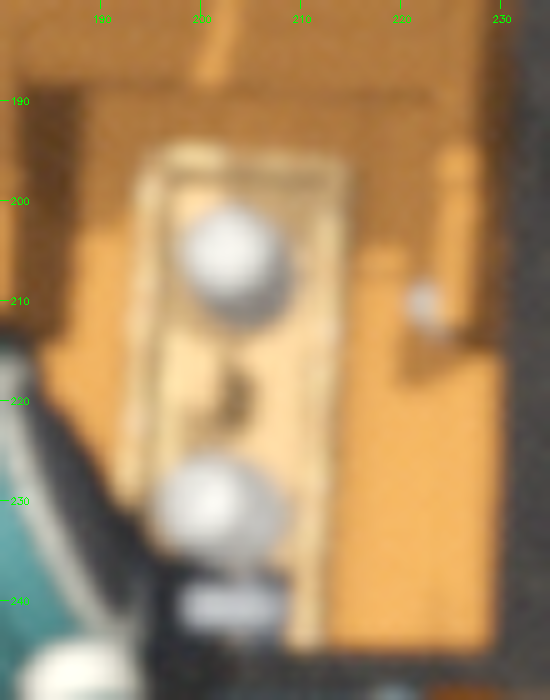

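```bash
python3 - <<'E'
from h import *
f=lambda *a:print(np.round(onz(*a),4).tolist())
f('top',[(194.5,195.5),(214.8,196.3),(212.3,244)],.065)
f('scene',[(207.5,165.5),(222,174.5),(176,198.5),(191.3,208.8)],.065)
f('scene',[(197.2,177)],.126);f('top',[(200.5,219.5)],.126);f('scene',[(181,190)],.147)
f('scene',[(207,170.5),(189.5,189)],.116);f('top',[(202.5,204.5),(200.5,230)],.116)
s,M=st();plan([((.482,.1725,.12),177.5,6),((.482,.1725,.0595),177.5,4)])
E
```

```text
[[0.5683, 0.204, 0.065], [0.5655, 0.1281, 0.065], [0.3892, 0.1334, 0.065]]
[[0.5702, 0.1998, 0.065], [0.568, 0.1318, 0.065], [0.3966, 0.2084, 0.065], [0.3942, 0.1377, 0.065]]
[[0.4833, 0.171, 0.126]]
[[0.4735, 0.1691, 0.126]]
[[0.4033, 0.1746, 0.147]]
[[0.5282, 0.1636, 0.116], [0.4342, 0.1681, 0.116]]
[[0.5281, 0.1651, 0.116], [0.4372, 0.1697, 0.116]]
t 18.33 pos [0.4023 0.1794 0.1501] x [-0.999  0.036 -0.027] y [ 0.037  0.999 -0.024] z [ 0.027 -0.025 -0.999] F [-0.5 -0.2 -0.1] T [-0.01  0.04 -0.03] w 0.6
[[[-13.2,-0.5,5.4],0.1],[[-13.2,-0.5,5.4],0.1],[[-13.2,-0.5,5.4],0.1],[[-13.2,-0.5,5.4],0.0],[[-13.1,-0.5,5.4],0.1],[[-13.2,-0.4,5.3],0.0],[[0.4,0.4,15.1],0.0],[[0.4,0.3,15.1],0.0]]
[[[0.5,0.4,15.2],0.0],[[0.4,0.3,15.1],0.0]]
```

>>> {"name": "drive_tool", "arguments": {
  "steps": [
    [[-13.2,-1.2,4],0],
    [[-13.2,-1.2,4],0],
    [[-13.2,-1.2,4],0],
    [[-13.2,-1.3,4],0],
    [[-13.5,-1.3,4],0],
    [[-13.5,-1.3,4],0],
    [[0,0,0],0]
  ]
}}

```text
time: 18.92
tool_pos: [0.4818, 0.1671, 0.1247]
tcp_rot: [0.058, 3.119, -0.042]
wrist_force: [-0.1, 1.1, -0.5]
width: 0.599
```

```bash
python3 - <<'E'
from h import *
s,M=st();plan([((.4835,.1675,.0595),177.5,5)])
crop('scene','s16.png',160,130,240,220,9)
E
```

```text
t 18.92 pos [0.4818 0.1671 0.1247] x [-0.999  0.037 -0.023] y [ 0.038  0.999 -0.026] z [ 0.022 -0.027 -0.999] F [-0.1  1.1 -0.5] T [-0.   -0.03 -0.  ] w 0.599
[[[-0.0,0.4,13.0],0.1],[[-0.0,0.4,13.1],0.1],[[-0.1,0.4,13.0],0.1],[[-0.0,0.5,13.1],0.0],[[-0.1,0.4,13.0],0.1]]
```

View pics/s16.png

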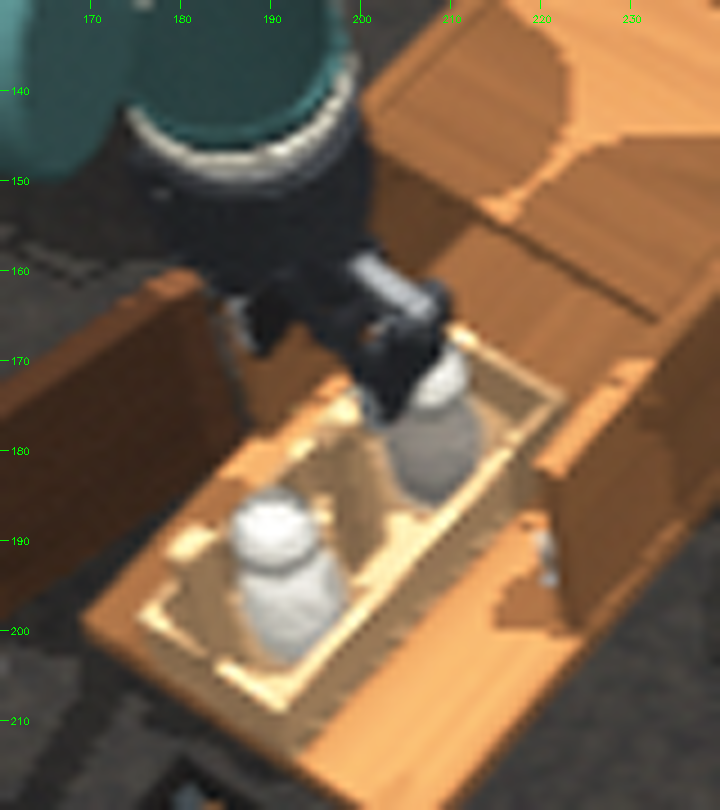

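>>> {"name": "drive_tool", "arguments": {
  "steps": [
    [[0,0.4,13],0],
    [[0,0.4,13],0],
    [[0,0.4,13],0],
    [[0,0.4,13],0],
    [[0,0.5,13],0],
    [[0,0,0],0]
  ]
}}

```text
time: 19.47
tool_pos: [0.4791, 0.1675, 0.0586]
tcp_rot: [0.057, 3.123, -0.043]
wrist_force: [-0.8, 0.2, -0.4]
width: 0.602
```

>>> {"name": "drive_tool", "arguments": {
  "steps": [
    [[0,0,0],0],
    [[0,0,0],0],
    [[0,0,0],0],
    [[0,0,0],0],
    [[0,0,0],0]
  ],
  "jaw": 0,
  "force": 60
}}

```text
time: 19.88
tool_pos: [0.4838, 0.1687, 0.063]
tcp_rot: [0.057, 3.115, -0.038]
wrist_force: [-0.5, -0.2, 2.3]
width: 0.129
```

```bash
python3 - <<'E'
from h import *
s,M=st()
crop('scene','s17.png',160,130,240,220,9)
crop('top','t17.png',170,180,235,250,9)
E
```

```text
t 19.88 pos [0.4838 0.1687 0.063 ] x [-0.999  0.036 -0.027] y [ 0.037  0.999 -0.024] z [ 0.026 -0.025 -0.999] F [-0.5 -0.2  2.3] T [ 0.34  0.11 -0.05] w 0.129
```

View pics/s17.png

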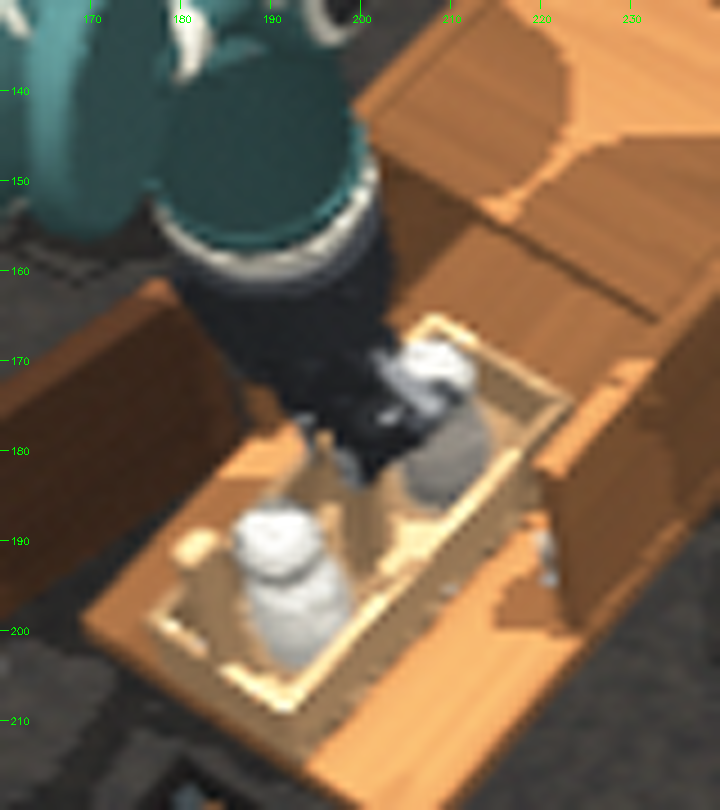

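View pics/t17.png

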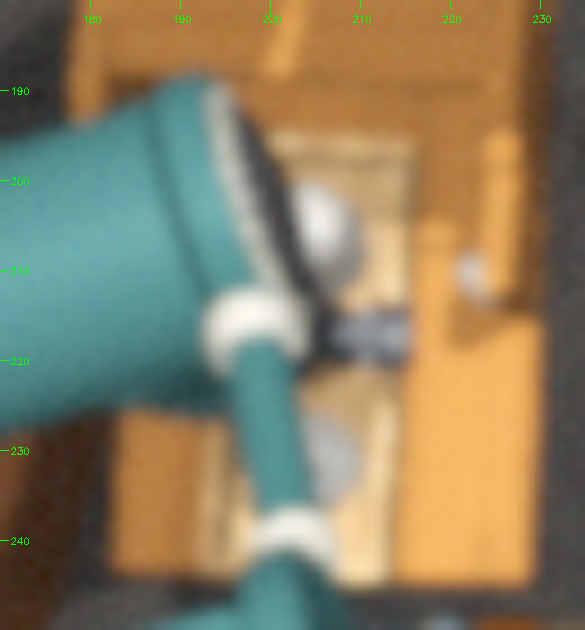

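>>> {"name": "drive_tool", "arguments": {
  "steps": [
    [[0,0,-5],0],
    [[0,0,-10],0],
    [[0,0,-20],0],
    [[0,0,-20],0],
    [[0,0,-25],0],
    [[0,0,-25],0],
    [[0,0,-25],0],
    [[0,0,-20],0]
  ]
}}

```text
time: 20.65
tool_pos: [0.4788, 0.172, 0.2133]
tcp_rot: [0.057, 3.117, -0.04]
wrist_force: [-0.2, 0.0, -5.8]
width: 0.132
```

```bash
python3 - <<'E'
from h import *
s,M=st()
a=bot.read_camera('scene')[:,:,::-1];cv2.imwrite('pics/scene18.png',a)
crop('scene','s18.png',140,100,240,220,6,a)
crop('scene','s18b.png',225,180,400,320,4,a)
plan([((.505,-.290,.22),169.9,16)])
E
```

```text
t 20.65 pos [0.4788 0.172  0.2133] x [-0.999  0.036 -0.024] y [ 0.037  0.999 -0.025] z [ 0.024 -0.026 -0.999] F [-0.2  0.  -5.8] T [ 0.05 -0.08  0.01] w 0.132
[[[-2.5,-28.9,0.6],0.5],[[-2.8,-28.8,0.6],0.5],[[-3.0,-28.8,0.6],0.5],[[-3.3,-28.8,0.6],0.5],[[-3.5,-28.7,0.6],0.5],[[-3.8,-28.7,0.6],0.5],[[-4.0,-28.7,0.6],0.5],[[-4.3,-28.6,0.6],0.5]]
[[[-4.5,-28.6,0.6],0.5],[[-4.8,-28.6,0.6],0.5],[[-5.1,-28.5,0.6],0.5],[[-5.3,-28.5,0.6],0.5],[[-5.5,-28.4,0.6],0.5],[[-5.8,-28.4,0.6],0.5],[[-6.0,-28.4,0.7],0.5],[[-6.3,-28.3,0.6],0.5]]
```

View pics/s18.png

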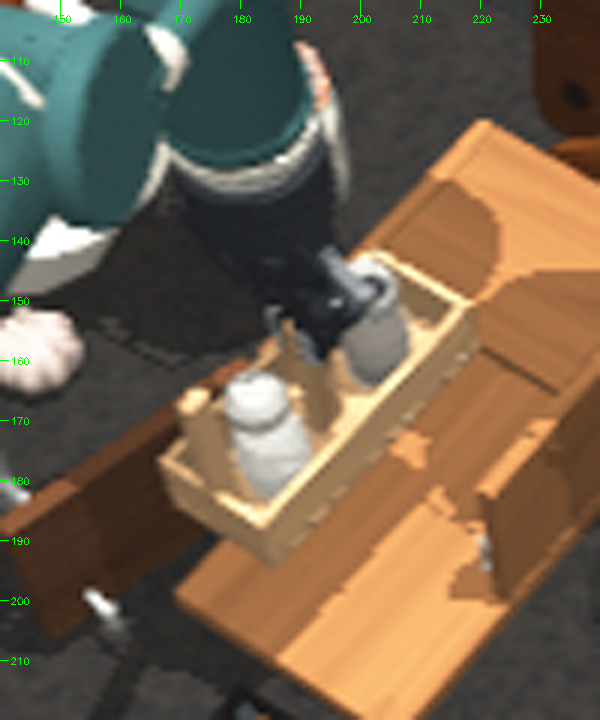

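View pics/s18b.png

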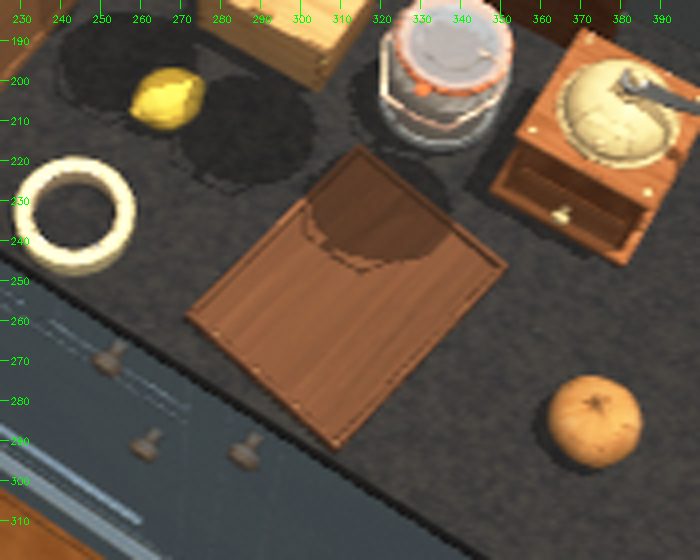

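```bash
python3 - <<'E'
from h import *
c=onz('scene',[(314.5,216.5),(351.5,246),(309.5,291.5),(271.5,259)],.016);print(np.round(c,4),c.mean(0))
for a,b in((3,0),(2,1)):
    d=c[a]-c[b];d=-d;print(np.degrees(np.arctan2(d[1],d[0])))
c2=onz('top',[(307.5,182.5),(350.5,190.5),(342.5,247),(298,240)],.016);print(c2.mean(0))
E
```

```text
[[ 0.6302 -0.227   0.016 ]
 [ 0.602  -0.3895  0.016 ]
 [ 0.3841 -0.3503  0.016 ]
 [ 0.4099 -0.1866  0.016 ]] [ 0.50655762 -0.28836244  0.016     ]
-10.398477117983255
-10.19558900381813
[ 0.50280407 -0.28848287  0.016     ]
```

>>> {"name": "drive_tool", "arguments": {
  "steps": [
    [[-1,-10,0],0.3],
    [[-2,-20,0],0.5],
    [[-2.5,-27,0.5],0.5],
    [[-2.8,-28,0.5],0.5],
    [[-3,-28,0.5],0.5],
    [[-3.3,-28,0.5],0.5],
    [[-3.5,-28,0.5],0.5],
    [[-3.8,-28,0.5],0.5]
  ]
}}

```text
time: 21.37
tool_pos: [0.4855, -0.0277, 0.2112]
tcp_rot: [0.161, 3.117, -0.039]
wrist_force: [0.3, 0.1, -6.3]
width: 0.125
```

>>> {"name": "drive_tool", "arguments": {
  "steps": [
    [[-4,-28,0.5],0.5],
    [[-4.3,-28,0.5],0.5],
    [[-4.5,-28,0.5],0.5],
    [[-4.8,-28,0.5],0.5],
    [[-5,-28,0.5],0.5],
    [[-5.3,-28,0.5],0.5],
    [[-4.5,-22,0.5],0.5],
    [[-3.5,-15,0],0.5]
  ]
}}

```text
time: 22.03
tool_pos: [0.4943, -0.2359, 0.2132]
tcp_rot: [0.273, 3.108, -0.036]
wrist_force: [0.5, -0.7, -5.9]
width: 0.128
```

```bash
python3 - <<'E'
from h import *
s,M=st()
plan([((.506,-.290,.1),169.8,6),((.506,-.290,.053),169.8,4)])
E
```

```text
t 22.03 pos [ 0.4943 -0.2359  0.2132] x [-0.984  0.174 -0.023] y [ 0.174  0.984 -0.021] z [ 0.019 -0.025 -1.   ] F [ 0.5 -0.7 -5.9] T [ 0.05 -0.08  0.04] w 0.128
[[[-3.0,-8.1,19.1],0.0],[[-3.1,-8.1,19.1],0.0],[[-3.0,-8.1,19.1],0.0],[[-3.1,-8.2,19.1],0.1],[[-3.1,-8.1,19.2],0.0],[[-3.0,-8.2,19.1],0.1],[[0.3,0.3,11.7],-0.0],[[0.3,0.2,11.8],-0.0]]
[[[0.2,0.3,11.7],-0.0],[[0.3,0.2,11.8],-0.0]]
```

>>> {"name": "drive_tool", "arguments": {
  "steps": [
    [[-3,-8,12],0],
    [[-3,-8,18],0],
    [[-3,-8,18],0],
    [[-3,-8,18],0],
    [[-3,-8,18],0],
    [[-3,-8,18],0],
    [[0,0,5],0],
    [[0,0,0],0]
  ]
}}

```text
time: 22.7
tool_pos: [0.506, -0.2848, 0.1066]
tcp_rot: [0.27, 3.111, -0.031]
wrist_force: [-0.4, 0.8, -5.6]
width: 0.13
```

```bash
python3 - <<'E'
from h import *
s,M=st()
plan([((.506,-.290,.053),169.8,5)])
crop('scene','s19.png',250,170,380,300,5)
crop('top','t19.png',280,165,370,260,7)
E
```

```text
t 22.7 pos [ 0.506  -0.2848  0.1066] x [-0.985  0.172 -0.021] y [ 0.172  0.985 -0.018] z [ 0.017 -0.021 -1.   ] F [-0.4  0.8 -5.6] T [ 0.11  0.05 -0.02] w 0.13
[[[0.0,-0.8,10.7],0.1],[[0.1,-0.8,10.8],0.1],[[0.0,-0.9,10.7],0.0],[[0.1,-0.8,10.8],0.1],[[0.0,-0.9,10.7],0.0]]
```

View pics/s19.png

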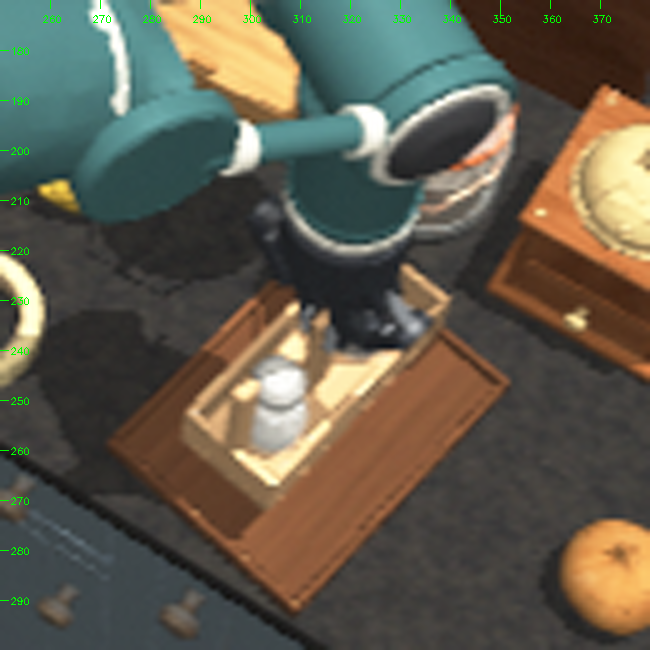

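View pics/t19.png

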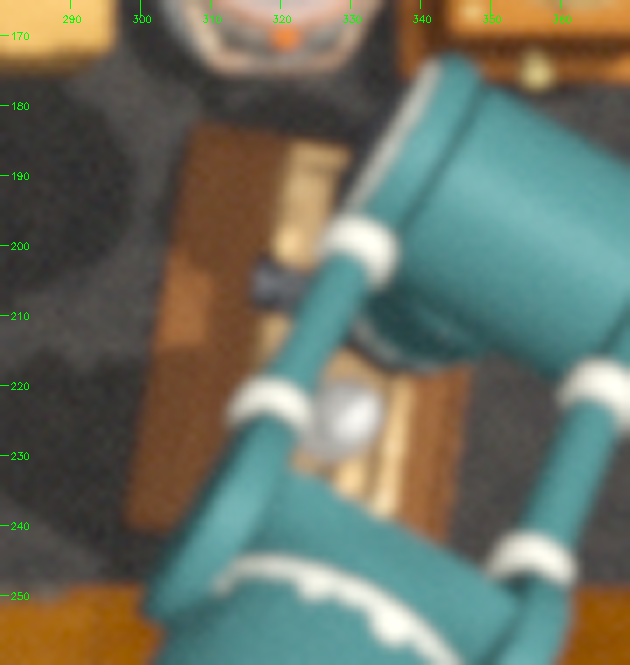

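>>> {"name": "drive_tool", "arguments": {
  "steps": [
    [[0,-0.9,11],0],
    [[0,-0.9,11],0],
    [[0,-0.9,11],0],
    [[0,-0.9,10],0],
    [[0,-0.8,8],0],
    [[0,0,4],0],
    [[0,0,0],0]
  ]
}}

```text
time: 23.38
tool_pos: [0.5081, -0.292, 0.0539]
tcp_rot: [0.269, 3.107, -0.035]
wrist_force: [0.1, -0.2, -6.4]
width: 0.126
```

>>> {"name": "drive_tool", "arguments": {
  "steps": [
    [[0,0,2],0],
    [[0,0,2],0],
    [[0,0,0],0]
  ]
}}

```text
time: 23.63
tool_pos: [0.5097, -0.293, 0.0521]
tcp_rot: [0.269, 3.103, -0.037]
wrist_force: [-0.5, 0.4, -4.7]
width: 0.128
```

>>> {"name": "drive_tool", "arguments": {
  "steps": [
    [[0,0,2],0],
    [[0,0,0],0],
    [[0,0,0],0]
  ]
}}

```text
time: 23.88
tool_pos: [0.5095, -0.2929, 0.05]
tcp_rot: [0.269, 3.104, -0.037]
wrist_force: [0.3, 0.1, -5.7]
width: 0.129
```

```bash
python3 - <<'E'
from h import *
s,M=st()
crop('scene','s20.png',250,200,370,300,6)
E
```

```text
t 23.88 pos [ 0.5095 -0.2929  0.05  ] x [-0.985  0.172 -0.028] y [ 0.172  0.985 -0.022] z [ 0.024 -0.026 -0.999] F [ 0.3  0.1 -5.7] T [ 0.03  0.02 -0.02] w 0.129
```

View pics/s20.png

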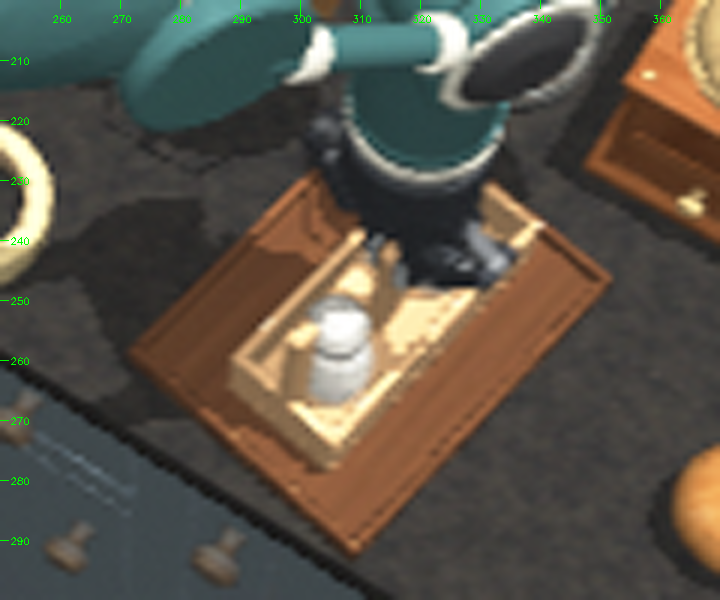

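>>> {"name": "drive_tool", "arguments": {
  "steps": [
    [[4,0,1],0],
    [[0,0,2],0],
    [[0,0,0],0],
    [[0,0,0],0]
  ]
}}

```text
time: 24.27
tool_pos: [0.5057, -0.2929, 0.0489]
tcp_rot: [0.269, 3.103, -0.038]
wrist_force: [-4.0, 0.2, 5.0]
width: 0.127
```

>>> {"name": "drive_tool", "arguments": {
  "steps": [
    [[0,0,2],0],
    [[0,0,0],0],
    [[0,0,0],0]
  ]
}}

```text
time: 24.52
tool_pos: [0.5058, -0.2933, 0.0487]
tcp_rot: [0.269, 3.103, -0.039]
wrist_force: [-9.1, 1.9, 14.7]
width: 0.129
```

>>> {"name": "drive_tool", "arguments": {
  "steps": [
    [[0,0,-2],0],
    [[0,0,0],0]
  ]
}}

```text
time: 24.68
tool_pos: [0.506, -0.2931, 0.0488]
tcp_rot: [0.269, 3.102, -0.039]
wrist_force: [-4.1, 0.1, 8.6]
width: 0.129
```

>>> {"name": "drive_tool", "arguments": {
  "steps": [
    [[0,0,0],0],
    [[0,0,0],0],
    [[0,0,0],0],
    [[0,0,0],0]
  ],
  "jaw": 0.5
}}

```text
time: 25.02
tool_pos: [0.5058, -0.2923, 0.0467]
tcp_rot: [0.269, 3.103, -0.037]
wrist_force: [0.8, 0.3, -0.1]
width: 0.5
```

>>> {"name": "drive_tool", "arguments": {
  "steps": [
    [[0,0,-10],0],
    [[0,0,-20],0],
    [[0,0,-25],0],
    [[0,0,-30],0],
    [[0,0,-30],0],
    [[0,0,0],0]
  ]
}}

```text
time: 25.52
tool_pos: [0.5071, -0.2918, 0.1701]
tcp_rot: [0.268, 3.092, -0.046]
wrist_force: [1.2, -0.2, 1.2]
width: 0.499
```

```bash
python3 - <<'E'
from h import *
s,M=st()
a=bot.read_camera('scene')[:,:,::-1];cv2.imwrite('pics/scene21.png',a)
b=bot.read_camera('top')[:,:,::-1];cv2.imwrite('pics/top21.png',b)
crop('scene','s21.png',250,200,370,300,6,a)
crop('top','t21.png',280,165,370,260,7,b)
crop('top','t21b.png',100,145,240,270,5,b)
crop('scene','s21b.png',110,140,240,240,5,a)
E
```

```text
t 25.52 pos [ 0.5071 -0.2918  0.1701] x [-0.984  0.171 -0.04 ] y [ 0.172  0.985 -0.026] z [ 0.035 -0.033 -0.999] F [ 1.2 -0.2  1.2] T [ 0.02 -0.03 -0.02] w 0.499
```

View pics/s21.png

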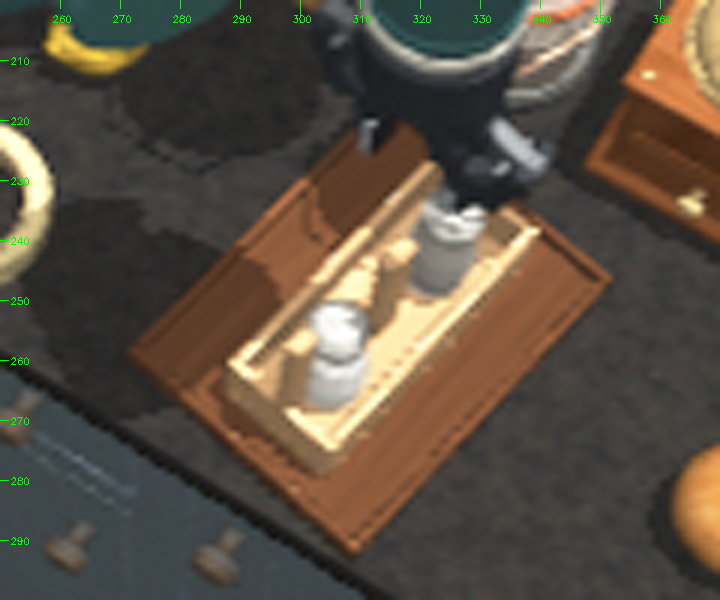

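View pics/t21b.png

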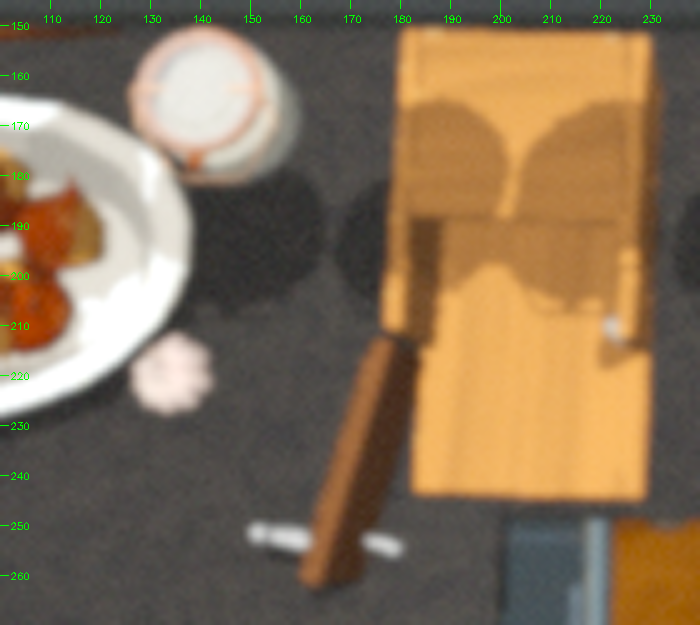

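View pics/s21b.png

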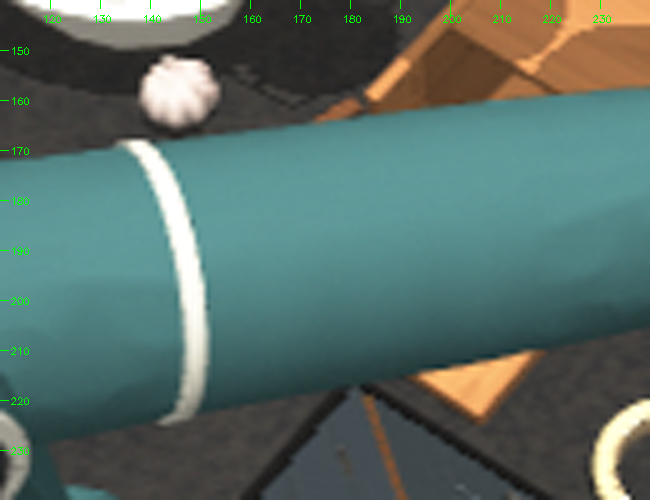

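```bash
python3 - <<'E'
from h import *
f=lambda *a:np.round(onz(*a),4)
c=f('scene',[(289,260.5),(305.5,274.5),(339.8,238.7)],.051);print(c,(c[0]+c[2])/2)
b=f('top',[(176.5,212),(182.5,213.5),(160.5,261),(165.5,262)],.147);print(b)
d=b[2]-b[0];print('th',np.pi/2+np.arctan2(d[1],-d[0])-CY)
for t in(1.7,1.8,1.9,2.0):print(t,proj('top',[handle(t,.154),handle(t,.09)]),handle(t,.1))
print(f('top',[(151.5,251.5)],.154))
E
```

```text
[[ 0.4255 -0.2442  0.051 ]
 [ 0.4142 -0.3139  0.051 ]
 [ 0.5871 -0.346   0.051 ]] [ 0.5063 -0.2951  0.051 ]
[[0.4976 0.25   0.147 ]
 [0.4925 0.2289 0.147 ]
 [0.3299 0.2981 0.147 ]
 [0.3266 0.2809 0.147 ]]
th 1.8710634779199355
1.7 [[155.54572096 254.26925109]
 [160.62825381 254.09104619]] [0.35249371 0.31409259 0.1       ]
1.8 [[151.57341905 252.14076465]
 [156.84592735 252.0669718 ]] [0.35958912 0.32795235 0.1       ]
1.9 [[147.85683483 249.61619244]
 [153.30558993 249.66599792]] [0.36803275 0.34103452 0.1       ]
2.0 [[144.43399624 246.72326421]
 [150.04342965 246.91438093]] [0.37774023 0.35320837 0.1       ]
[[0.3617 0.3283 0.154 ]]
```

View pics/t21.png

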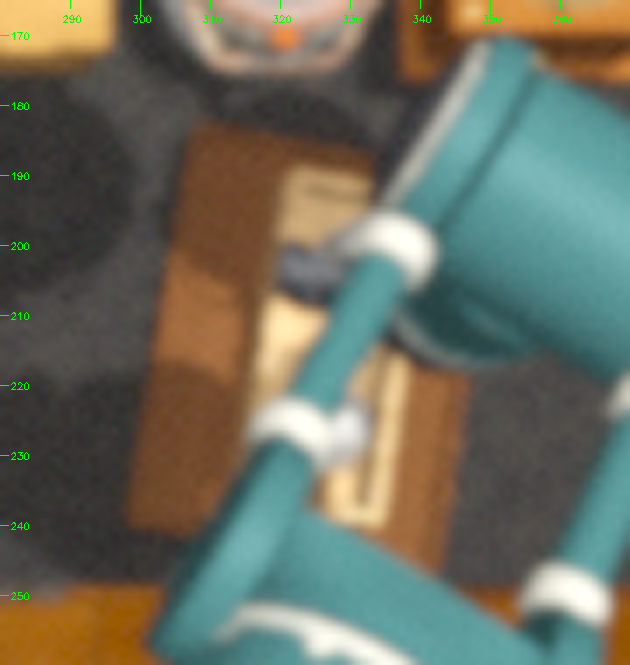

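```bash
python3 - <<'E'
from h import *
s,M=st();print(np.round(s['q'],2))
plan([((.3625,.3275,.19),74.5,18)])
E
```

```text
t 25.62 pos [ 0.5044 -0.2901  0.1645] x [-0.985  0.171 -0.033] y [ 0.172  0.985 -0.023] z [ 0.028 -0.029 -0.999] F [ 0.2 -0.3  0.3] T [ 0.06  0.   -0.05] w 0.499
[-0.56  0.08  1.87 -0.01  1.15 -1.95]
[[[13.6,32.4,-2.6],5.3],[[16.5,31.0,-2.6],5.3],[[19.3,29.3,-2.6],5.3],[[22.0,27.4,-2.6],5.3],[[24.4,25.3,-2.6],5.3],[[26.6,22.9,-2.6],5.3],[[28.6,20.4,-2.6],5.3],[[30.4,17.7,-2.6],5.3]]
[[[31.9,14.8,-2.6],5.3],[[33.1,11.7,-2.6],5.3],[[34.1,8.6,-2.6],5.3],[[34.7,5.5,-2.6],5.3],[[35.1,2.2,-2.6],5.3],[[35.1,-1.0,-2.6],5.3],[[34.9,-4.3,-2.7],5.3],[[34.3,-7.4,-2.6],5.4]]
[[[33.5,-10.7,-2.7],5.3],[[32.4,-13.7,-2.6],5.4]]
```

>>> {"name": "drive_tool", "arguments": {
  "steps": [
    [[13.6,32.4,-3],5.3],
    [[16.5,31,-3],5.3],
    [[19.3,29.3,-3],5.3],
    [[22,27.4,-3],5.3],
    [[24.4,25.3,-3],5.3],
    [[26.6,22.9,-3],5.3],
    [[28.6,20.4,-3],5.3],
    [[30.4,17.7,-3],5.3]
  ]
}}

```text
time: 26.28
tool_pos: [0.4378, -0.0133, 0.1755]
tcp_rot: [1.378, 2.79, -0.021]
wrist_force: [0.0, 0.3, -0.2]
width: 0.499
```

>>> {"name": "drive_tool", "arguments": {
  "steps": [
    [[31.9,14.8,-2.6],5.3],
    [[33.1,11.7,-2.6],5.3],
    [[34.1,8.6,-2.6],5.3],
    [[34.7,5.5,-2.6],5.3],
    [[35.1,2.2,-2.6],5.3],
    [[35.1,-1,-2.6],5.3],
    [[34.9,-4.3,-2.6],5.3],
    [[34.3,-7.4,-2.6],5.4]
  ]
}}

```text
time: 26.95
tool_pos: [0.375, 0.2607, 0.1878]
tcp_rot: [2.291, 2.098, -0.004]
wrist_force: [1.9, 0.3, -0.4]
width: 0.497
```

```bash
python3 - <<'E'
from h import *
s,M=st();print(np.round(s['q'],2))
plan([((.3625,.3275,.17),74.5,3),((.3625,.3275,.0755),74.5,6)])
E
```

```text
t 26.95 pos [0.375  0.2607 0.1878] x [ 0.088  0.996 -0.025] y [ 0.996 -0.088  0.024] z [ 0.022 -0.027 -0.999] F [ 1.9  0.3 -0.4] T [ 0.   -0.01 -0.01] w 0.497
[ 0.58 -0.15  2.06 -0.04  1.23  0.68]
[[[22.0,-6.2,5.2],3.5],[[21.5,-7.6,5.2],3.5],[[21.0,-8.9,5.3],3.4],[[0.3,-0.4,15.7],0.0],[[0.3,-0.4,15.7],0.0],[[0.3,-0.5,15.8],0.0],[[0.4,-0.4,15.7],0.0],[[0.3,-0.5,15.8],0.0]]
[[[0.4,-0.4,15.7],0.0]]
```

>>> {"name": "drive_tool", "arguments": {
  "steps": [
    [[22,-6.2,0],3.5],
    [[21.5,-7.6,0],3.5],
    [[21,-8.9,0],3.4],
    [[0,0,0],0],
    [[0,0,0],0]
  ]
}}

```text
time: 27.37
tool_pos: [0.3624, 0.3268, 0.1855]
tcp_rot: [2.464, 1.891, -0.001]
wrist_force: [-0.9, -0.9, 0.8]
width: 0.497
```

```bash
python3 - <<'E'
from h import *
s,M=st()
plan([((.3625,.3275,.0755),74.5,6)])
crop('scene','s22.png',100,150,220,240,6)
crop('top','t22.png',110,190,240,280,6)
print(proj('scene',[handle(1.8,.154)]))
E
```

```text
t 27.37 pos [0.3624 0.3268 0.1855] x [ 0.259  0.966 -0.022] y [ 0.966 -0.259  0.028] z [ 0.021 -0.028 -0.999] F [-0.9 -0.9  0.8] T [-0.07  0.02 -0.02] w 0.497
[[[0.5,-0.5,18.3],0.1],[[0.5,-0.5,18.3],0.1],[[0.5,-0.5,18.3],0.1],[[0.5,-0.6,18.3],0.1],[[0.5,-0.5,18.4],0.0],[[0.6,-0.6,18.3],0.1]]
[[137.51542125 176.73523504]]
```

View pics/s22.png

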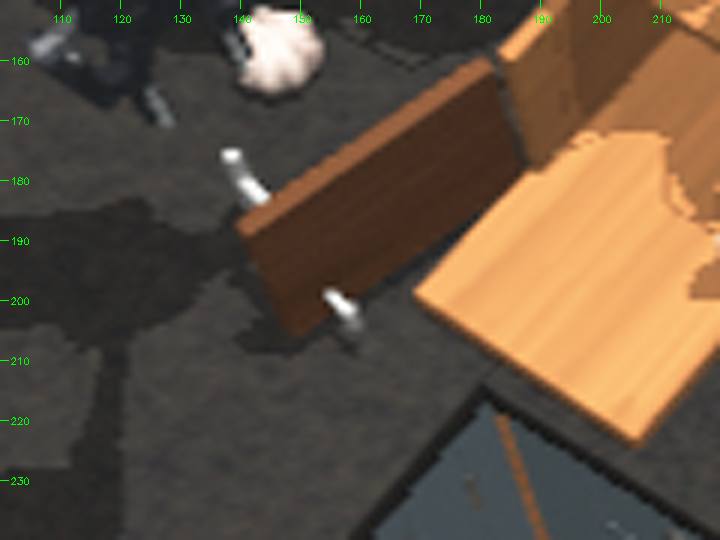

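View pics/t22.png

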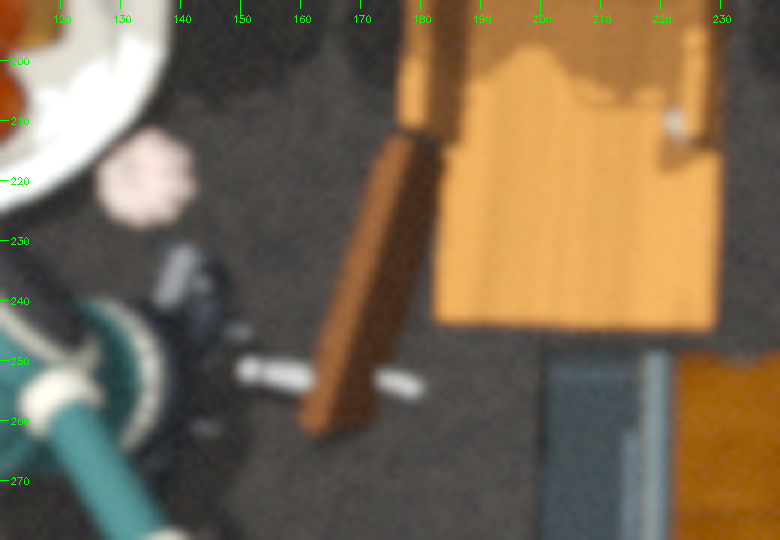

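>>> {"name": "drive_tool", "arguments": {
  "steps": [
    [[0.5,-0.5,18],0],
    [[0.5,-0.5,18],0],
    [[0.5,-0.5,18],0],
    [[0.5,-0.5,18],0],
    [[0.5,-0.5,18],0],
    [[0.5,-0.6,18],0],
    [[0,0,0],0]
  ]
}}

```text
time: 28.05
tool_pos: [0.3616, 0.3241, 0.0752]
tcp_rot: [2.468, 1.885, -0.007]
wrist_force: [-0.6, -0.6, -0.1]
width: 0.501
```

>>> {"name": "drive_tool", "arguments": {
  "steps": [
    [[0,0,0],0],
    [[0,0,0],0],
    [[0,0,0],0],
    [[0,0,0],0],
    [[0,0,0],0]
  ],
  "jaw": 0,
  "force": 40
}}

```text
time: 28.47
tool_pos: [0.3652, 0.3281, 0.0806]
tcp_rot: [2.468, 1.886, 0.009]
wrist_force: [2.5, -2.7, 2.2]
width: 0.106
```

```bash
python3 - <<'E'
from h import *
s,M=st();p=s['tool_pos'];print(np.degrees(np.arctan2(M[1,0],M[0,0])))
for t in(1.75,1.8,1.85):print(t,p-handle(t,p[2]))
zz=M[:,2]*.0545;zz[2]=0
t0=1.8
W=[(handle(t,p[2])+[.0013,-.0014,0],178.8-np.degrees(t),n) for t,n in((1.6,2),(1.4,2),(1.2,2),(1.0,2),(.8,2),(.6,2),(.4,2),(.25,2),(.15,2),(.08,2),(0,3),)]
plan(W)
E
```

```text
t 28.47 pos [0.3652 0.3281 0.0806] x [ 0.263  0.965 -0.017] y [ 0.965 -0.262  0.032] z [ 0.026 -0.025 -0.999] F [ 2.5 -2.7  2.2] T [-0.13  0.26  0.05] w 0.106
74.77770637899577
1.75 [0.00936465 0.00696933 0.        ]
1.8 [0.00564366 0.00012816 0.        ]
1.85 [ 0.00158541 -0.00651849  0.        ]
[[[-16.7,-4.3,0.2],-6.2],[[-16.1,-6.2,0.1],-6.2],[[-15.3,-2.7,0.3],-5.7],[[-14.9,-4.1,0.3],-5.7],[[-15.3,-2.7,0.4],-5.7],[[-15.0,-4.2,0.3],-5.8],[[-15.3,-2.7,0.5],-5.7],[[-15.0,-4.2,0.4],-5.7]]
[[[-15.3,-2.7,0.5],-5.7],[[-15.0,-4.2,0.6],-5.8],[[-15.3,-2.7,0.5],-5.7],[[-14.9,-4.2,0.5],-5.7],[[-15.3,-2.7,0.6],-5.7],[[-15.0,-4.1,0.6],-5.8],[[-11.5,-2.3,0.4],-4.3],[[-11.2,-3.2,0.4],-4.3]]
[[[-7.6,-1.7,0.3],-2.8],[[-7.5,-2.1,0.2],-2.9],[[-5.3,-1.3,0.2],-2.0],[[-5.2,-1.4,0.2],-2.0],[[-4.0,-1.0,0.1],-1.5],[[-4.0,-1.1,0.2],-1.5],[[-4.1,-1.1,0.1],-1.6]]
```

>>> {"name": "drive_tool", "arguments": {
  "steps": [
    [[-16,-3.5,0],-6],
    [[-16,-4.5,0],-6],
    [[-15.3,-2.7,0],-5.7],
    [[-15,-4.1,0.3],-5.7],
    [[-15.3,-2.7,0.3],-5.7],
    [[-15,-4.2,0.3],-5.8],
    [[-15.3,-2.7,0.4],-5.7],
    [[-15,-4.2,0.4],-5.7]
  ]
}}

```text
time: 29.13
tool_pos: [0.3509, 0.2069, 0.0809]
tcp_rot: [1.517, 2.705, -0.005]
wrist_force: [18.6, 4.7, -19.5]
width: 0.101
```

```bash
python3 - <<'E'
from h import *
s,M=st();p=s['tool_pos'];print(np.degrees(np.arctan2(M[1,0],M[0,0])))
for t in(1.0,1.05,1.1):print(t,p-handle(t,p[2]))
W=[(handle(t,p[2])+[.0015,-.001,0],178.8-np.degrees(t),n) for t,n in((.8,2),(.6,2),(.4,2),(.25,2),(.15,2),(.08,2),(0,3),)]
plan(W)
E
```

```text
t 29.13 pos [0.3509 0.2069 0.0809] x [-0.521  0.853 -0.036] y [0.853 0.522 0.017] z [ 0.033 -0.022 -0.999] F [ 18.6   4.7 -19.5] T [ 0.86 -2.35  0.03] w 0.101
121.40871477227222
1.0 [ 0.00620623 -0.00062295  0.        ]
1.05 [ 0.00814684 -0.00816492  0.        ]
1.1 [ 0.00970807 -0.01579447  0.        ]
[[[-14.2,-4.8,0.4],-5.8],[[-13.7,-6.2,0.5],-5.8],[[-15.3,-2.7,0.6],-5.7],[[-15.0,-4.2,0.5],-5.7],[[-15.3,-2.7,0.6],-5.7],[[-15.0,-4.1,0.6],-5.8],[[-11.4,-2.3,0.5],-4.3],[[-11.3,-3.2,0.5],-4.2]]
[[[-7.6,-1.7,0.3],-2.9],[[-7.4,-2.1,0.3],-2.9],[[-5.3,-1.3,0.2],-2.0],[[-5.3,-1.5,0.2],-2.0],[[-4.0,-0.9,0.2],-1.5],[[-4.0,-1.1,0.1],-1.5],[[-4.0,-1.1,0.2],-1.6]]
```

>>> {"name": "drive_tool", "arguments": {
  "steps": [
    [[-15.5,-1.5,1.5],-5.7],
    [[-15.5,-2,1.5],-5.8],
    [[-15.3,-2.7,0.6],-5.7],
    [[-15,-4.2,0.5],-5.7],
    [[-15.3,-2.7,0.6],-5.7],
    [[-15,-4.1,0.6],-5.8]
  ]
}}

```text
time: 29.63
tool_pos: [0.4016, 0.1299, 0.0806]
tcp_rot: [0.652, 3.04, -0.028]
wrist_force: [-0.3, 3.0, 5.7]
width: 0.102
```

```bash
python3 - <<'E'
from h import *
s,M=st();p=s['tool_pos'];print(np.degrees(np.arctan2(M[1,0],M[0,0])))
for t in(.35,.4,.45):print(t,p-handle(t,p[2]))
W=[(handle(t,p[2])+[.0015,-.001,0],178.8-np.degrees(t),n) for t,n in((.25,2),(.15,2),(.08,2),(0,3),)]
plan(W)
crop('scene','s23.png',150,130,250,230,6)
E
```

```text
t 29.63 pos [0.4016 0.1299 0.0806] x [-0.911  0.41  -0.035] y [ 0.41   0.912 -0.011] z [ 0.027 -0.024 -0.999] F [-0.3  3.   5.7] T [ 0.74 -0.17  0.02] w 0.102
155.7867014893106
0.35 [0.00060151 0.00434583 0.        ]
0.4 [ 0.00671069 -0.00048379  0.        ]
0.45 [ 0.01257086 -0.00561271  0.        ]
[[[-9.2,-3.6,0.4],-4.3],[[-8.9,-4.2,0.3],-4.4],[[-7.6,-1.7,0.3],-2.9],[[-7.4,-2.1,0.3],-2.8],[[-5.3,-1.3,0.2],-2.0],[[-5.3,-1.5,0.2],-2.0],[[-4.0,-1.0,0.1],-1.5],[[-4.0,-1.0,0.1],-1.6]]
[[[-4.0,-1.2,0.2],-1.5]]
```

View pics/s23.png

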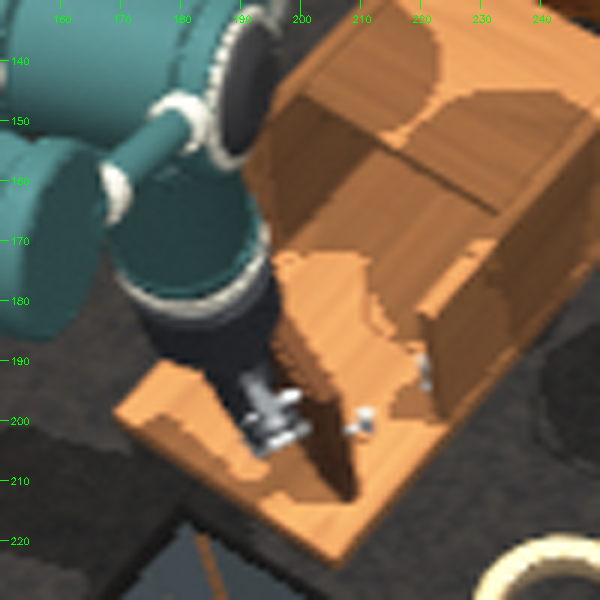

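The door follows the gripper, its free edge now at (208,212). I'll go on through the catch.

>>> {"name": "drive_tool", "arguments": {
  "steps": [
    [[-9.2,-3.6,0.4],-4.3],
    [[-9,-4,0.4],-4.3],
    [[-7.6,-1.7,0.3],-2.9],
    [[-7.4,-2.1,0.3],-2.8],
    [[-5.3,-1.3,0.2],-2],
    [[-5.3,-1.5,0.2],-2],
    [[-4,-1,0.1],-1.5],
    [[-4,-1,0.1],-1.6]
  ]
}}

```text
time: 30.35
tool_pos: [0.4433, 0.1058, 0.0803]
tcp_rot: [0.088, 3.121, -0.026]
wrist_force: [-23.0, 18.3, 24.7]
width: 0.102
```

>>> {"name": "drive_tool", "arguments": {
  "steps": [
    [[-4,-1,0],-1.5],
    [[0,0,0],0]
  ]
}}

```text
time: 30.52
tool_pos: [0.4521, 0.1028, 0.0807]
tcp_rot: [0.042, 3.11, -0.032]
wrist_force: [10.8, 2.1, -3.6]
width: 0.102
```

```bash
python3 - <<'E'
from h import *
s,M=st();p=s['tool_pos'];print(p-handle(0,p[2]))
crop('scene','s24.png',170,140,240,230,8)
crop('top','t24.png',165,195,245,250,8)
E
```

```text
t 30.52 pos [0.4521 0.1028 0.0807] x [-0.999  0.026 -0.031] y [ 0.027  0.999 -0.02 ] z [ 0.03  -0.021 -0.999] F [10.8  2.1 -3.6] T [ 1.01 -1.37  0.21] w 0.102
[0.00275225 0.00180363 0.        ]
```

View pics/s24.png

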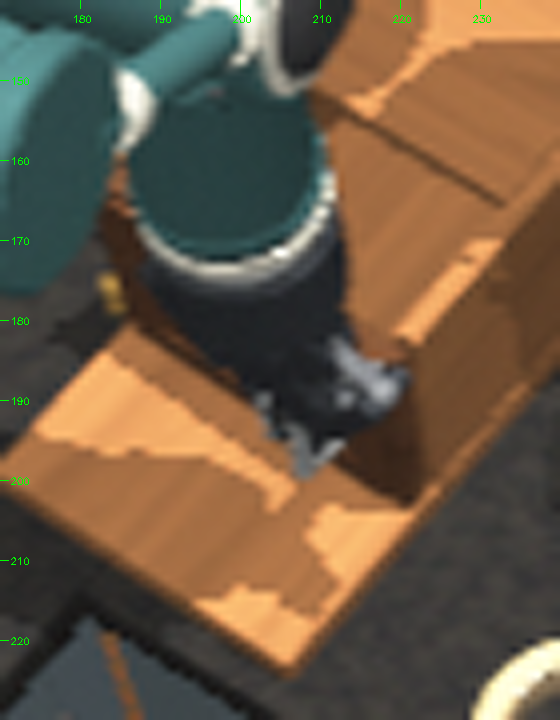

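The force along x flipped from −23 to +11 N: the catch drew the door in. I'll press a little more, then release and back off.

>>> {"name": "drive_tool", "arguments": {
  "steps": [
    [[-4,0,0],0],
    [[-3,0,0],0],
    [[0,0,0],0],
    [[0,0,0],0]
  ]
}}

```text
time: 30.95
tool_pos: [0.4556, 0.1013, 0.0805]
tcp_rot: [0.045, 3.118, -0.036]
wrist_force: [-10.0, 1.9, 14.9]
width: 0.108
```

>>> {"name": "drive_tool", "arguments": {
  "steps": [
    [[4,0,0],0],
    [[0,0,0],0],
    [[0,0,0],0],
    [[0,0,0],0],
    [[0,0,0],0]
  ],
  "jaw": 0.5
}}

```text
time: 31.37
tool_pos: [0.452, 0.0999, 0.078]
tcp_rot: [0.043, 3.117, -0.04]
wrist_force: [-0.5, 0.2, -0.8]
width: 0.497
```

>>> {"name": "drive_tool", "arguments": {
  "steps": [
    [[0,0,-15],0],
    [[0,0,-25],0],
    [[0,0,-30],0],
    [[0,0,-30],0],
    [[0,0,-30],0],
    [[0,0,-30],0]
  ]
}}

```text
time: 31.87
tool_pos: [0.4479, 0.104, 0.2392]
tcp_rot: [0.044, 3.117, -0.04]
wrist_force: [0.6, 0.8, -1.1]
width: 0.501
```

```bash
python3 - <<'E'
from h import *
s,M=st();plan([((.40,-.10,.25),178,10)])
E
```

```text
t 31.87 pos [0.4479 0.104  0.2392] x [-0.999  0.028 -0.024] y [ 0.028  0.999 -0.025] z [ 0.023 -0.026 -0.999] F [ 0.6  0.8 -1.1] T [ 0.05 -0.08  0.03] w 0.501
[[[4.2,-20.5,-0.7],0.0],[[4.2,-20.6,-0.7],0.0],[[4.2,-20.5,-0.6],0.1],[[4.2,-20.6,-0.7],0.0],[[4.2,-20.6,-0.6],0.1],[[4.1,-20.6,-0.7],0.0],[[4.1,-20.5,-0.6],0.1],[[4.1,-20.6,-0.7],0.0]]
[[[4.1,-20.5,-0.6],0.1],[[4.0,-20.6,-0.7],0.0]]
```

>>> {"name": "drive_tool", "arguments": {
  "steps": [
    [[3,-30,0],0],
    [[3,-30,0],0],
    [[3,-30,0],0],
    [[3,-30,0],0],
    [[3,-30,0],0],
    [[3,-30,0],0],
    [[3,-30,0],0],
    [[0,0,0],0]
  ]
}}

```text
time: 32.53
tool_pos: [0.4206, -0.1096, 0.2429]
tcp_rot: [0.051, 3.117, -0.044]
wrist_force: [-0.4, -0.4, -0.1]
width: 0.507
```

```bash
python3 - <<'E'
from h import *
s,M=st()
a=bot.read_camera('scene')[:,:,::-1];cv2.imwrite('pics/scene25.png',a)
b=bot.read_camera('top')[:,:,::-1];cv2.imwrite('pics/top25.png',b)
c=np.hstack([cv2.resize(cv2.imread('pics/top0.png')[145:255,165:245],None,fx=4.5,fy=4.5),cv2.resize(b[145:255,165:245],None,fx=4.5,fy=4.5)]);cv2.imwrite('pics/cmp25.png',c)
E
```

```text
t 32.53 pos [ 0.4206 -0.1096  0.2429] x [-0.999  0.032 -0.024] y [ 0.033  0.999 -0.028] z [ 0.023 -0.029 -0.999] F [-0.4 -0.4 -0.1] T [ 0.02 -0.   -0.06] w 0.507
```

View pics/scene25.png

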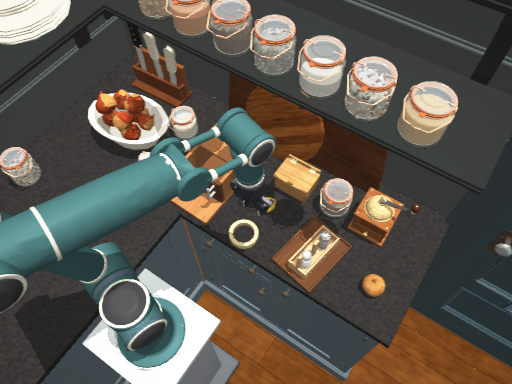

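View pics/cmp25.png

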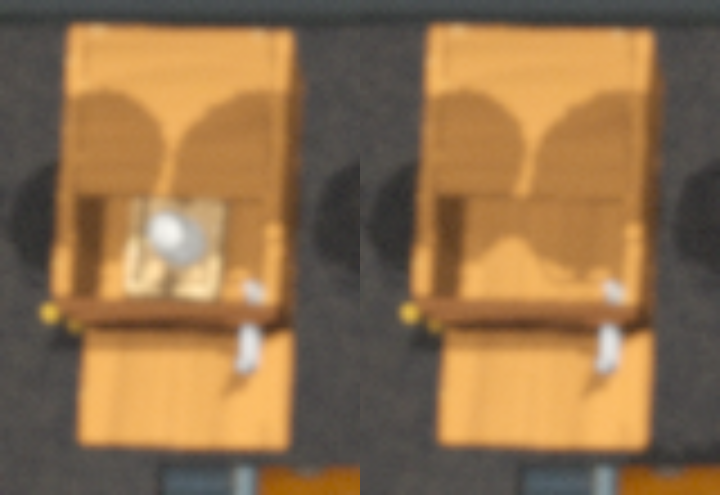

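View pics/top25.png

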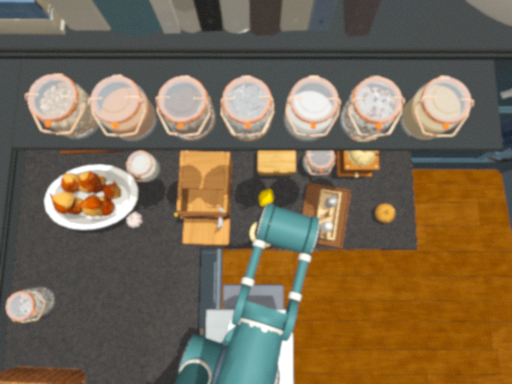

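```bash
python3 - <<'E'
from h import *
crop('scene','s26.png',260,205,365,300,7,cv2.imread('pics/scene25.png'))
E
```

```text
(no output)
```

View pics/s26.png

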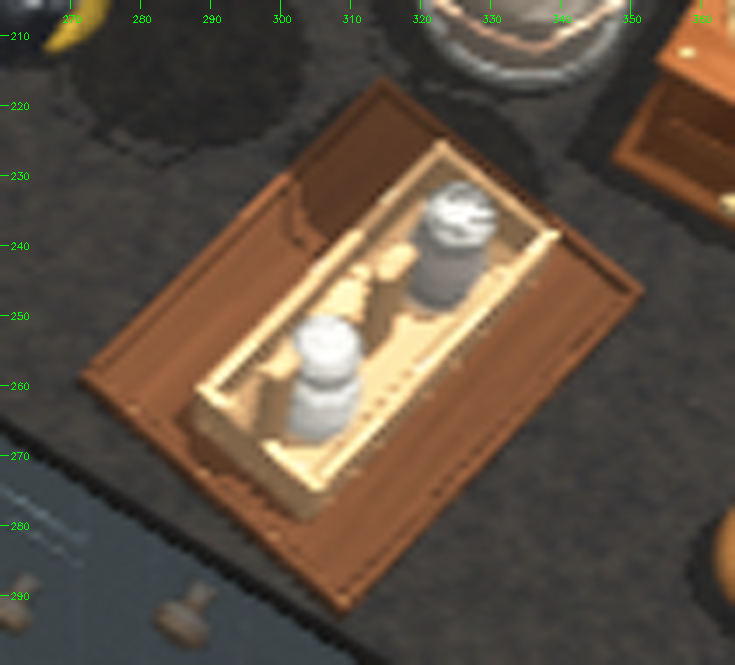

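The caddy lies within the tray, its corners from (290,261) to (339,239), with both shakers upright, and the tray corners are where they were. The shut door matches the first picture.

```bash
python3 -c "
from workcell import bot
print(bot.finish_job())"
```

```text
the job is handed in; nothing more can be done
None
```

The job is done and handed in at about 32.7 s of robot time. I opened the cupboard door to about 1.8 rad and slid the caddy out by its post. By the images, its rear came to rest 10 mm or more clear of the roof edge, and I let go of it there on the ledge. I then lifted it by the middle handle (lift force about 5.8 N), set it down in the tray and pushed the door shut through its catch.

**Last checks:**
- The door looks the same as in the first picture, and the force at the handle flipped from −23 to +11 N as the catch drew it in.
- The caddy lies level and fully inside the tray, with both shakers standing. Its centre is within about 7 mm of the tray's.
- The tray did not move, and the lemon, onion, tape and garlic appear where they were. In the last pictures the arm partly hid some of them.
- The gripper was open and touching nothing when I handed in.

**What disagreed or went wrong:**
- **Tool height:** the reading was about 35 mm too low for the real fingertips. The first grip closed just above the handle, so I felt for the ledge with the fingertips to measure the offset. That touch reached 40 N at the fingertips, right at the limit set for the arm and gripper body.
- **Twist while opening:** I turned the tool the wrong way round the handle, which drove the last joint to its −2.55 rad limit. The wrist force peaked at about 76 N and the tool kept a tilt of about 1.5–2° afterwards. It did not affect the grips or the placing.

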